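Swing the hand rest over the kidney dish and lock it

TASK

For a wound wash, the wire hand rest must stand over the kidney dish. First move the dropper bottle that stands between the rest and the dish to a free spot on the tray top, standing upright, so that the rest touches no bottle; then pull the rest's spring plunger, swing the rest to the next hole on the dish's side and let the pin snap fully home. Leave everything else where it stands.

Things in the scene. Friction and masses are not known exactly. Their poses are not given: they have to be found in the camera images.
- rest_stand: Fixed stand: white foot 160 mm across, post, aluminium index plate 184 mm across, its top 58 mm up. Origin: under the foot's centre, on the vertical pivot axis; -x points along the hand rest as it starts (roughly to the robot), +y to the robot's left. Five pin holes on a 75 mm radius round the pivot, at arm angles -1.8, -0.9, 0, 0.9, 1.8 rad.
- rest_turn (a joint): Angle of the rest's arm about the vertical pivot, rad, counter-clockwise from above; 0 = middle hole (start). At angle q the arm points along (-cos q, -sin q) in the stand's frame: POSITIVE q is toward the stand's -y (right), negative toward +y (left). Range +-1.86; about 0.1 N m friction once the pin is out, stays where left. About 0.02 rad of play in a hole.
- plunger (a joint): Lift of the plunger, m; 0 = pin fully home in a hole; 0.012 = pin just clear of the plate; 0.016 = upper stop. Its spring pulls it down with 6 N at 0 and 11 N at the stop. Let go away from a hole, the pin rests on the plate at about 0.012 and drops into the next hole it is slid over.
- knob (a point): Centre of the plunger's black knurled knob, an upright cylinder 27 mm across, 26 mm high, at (-0.075 cos q, -0.075 sin q, 0.112 + lift) in the stand's frame. Its push-pull axis is vertical. Below it a steel sleeve 24 mm across, up to 97 mm, on the arm (30 mm wide, top 70 mm up). The hub on the pivot axis is 91 mm high.
- wire_rest: The hand rest on its arm: steel wire grid 70 mm wide with raised side wires and a black wrist roll at the outer end, from 140 to 311 mm from the pivot axis, underside 62 mm and top 84 mm up. Origin on the pivot axis at the tray top, -x along the arm. It passes over the kidney dish, but not over the bottles or the cup.
- rest_mid (a point): Middle of the hand rest's wire grid, 225 mm from the pivot axis, 70 mm up.
- kidney_dish: Big open steel kidney dish, 187 x 344 mm, 47 mm high, loose; origin at the centre of its underside, its long side along its own y. It stands with its long side along the hand rest, either on the stand's +y side or on its -y side.
- steel_box: Closed steel instrument box, 96 x 163 mm, 35 mm high, loose; origin at the centre of its underside, long side along its own y. It stands on the side of the hand rest that the dish does not.
- bottle_a_mid (a point): Centre (51 mm up) of the dropper bottle that stands on the +y (left) side of the hand rest: a closed brown bottle 34 mm across, straight body up to 62 mm, black cap and rubber bulb up to 102 mm, 50 to 100 g. Its z axis points up.
- bottle_b_mid (a point): The same for the like bottle that stands on the -y (right) side of the hand rest.
- tray_mid (a point): Centre of the steel tray top (z = 0), 584 mm by 794 mm with a low rim, its long side turned 0.1 rad counter-clockwise from the world's y axis. Beyond both short ends (y about 0.42 and -0.40) the cart's push handles, thick bent tubes, rise to 243 mm: pass over them. A tall pump bottle (249 mm) stands in its far left corner.
- gauze: Flat paper pack of gauze, 68 x 104 mm, 12 mm high, lying in front of the steel box (its end nearer the robot); origin at the centre of its underside, long side along its own y.
- med_cup: Clear medicine cup standing upside down on the steel box, 41 mm across, 34 mm high; origin at the centre of its underside.
Things that resemble listed ones, but are neither listed nor needed, are in the scene too. What is shaped like the part that bears bottle_b_mid but red is not meant.

How it is judged:
By the outcome, as a careful person would: the job done as asked, in the order asked, and still so for the second after the job is handed in, with the robot touching nothing.
It also fails if it takes over 58 s, if anything falls off the work surface, if the arm or the gripper's body presses on something with over 40 N, if the wrist force passes 120 N, or if a joint passes its speed limit or range.

ROBOT

A 7-joint arm with a two-finger parallel gripper is mounted at the origin on a cart in front of the work surface, level with it; the furniture and walls round the work are solid. World frame = base frame: x ahead of the robot, y to its left, z up, the work surface at z = 0. Lengths are in mm, angles in degrees, forces in N, time in s.
With the tool pointing down it reaches from about 400 to 850 mm from the base axis. Payload 4.5 kg.
Tool frame: the origin (TCP) lies at the very end of the fingers, on their centre line; the grasp point (between the pads) lies 19 mm behind it; z points along the fingers, y is the direction in which the jaws open and shut (so a half turn about z gives the same grasp; the last joint's range is limited). The gripper opens to 88 mm and grips with 3 to 60 N. Pads are 18 mm wide; open, the fingers measure 123 mm over their backs; the gripper's body (75 mm by 187 mm) begins 45 mm behind the grasp point.
Start: joints at [74.588, 39.483, -11.15, 89.685, 9.013, 51.709, -12.324], TCP at [186.401, -596.582, 211.643] pointing down, gripper open.
Joint ranges: [-172.22, 172.22], [-26.19, 119.32], [-84.43, 86.54], [7.71, 146.69], [-57.33, 237.33], [2.42, 119.75], [-152.13, 152.13]. Speed limits (degrees/s): [147.25, 147.25, 180, 180, 180, 180, 180].

INTERFACE

Orientations are given as a 3x3 rotation matrix whose columns are the frame's x, y, z axes.
In Python, from plant import manip gives the robot as it stands.
- The arm moves only by the shell command python3 -m handwheel 'ROWS'. ROWS is a JSON object of lists of equal length, an entry for each row: "translation": the shift along the tool's x, y, z in m, a list of three; "delta_rot": the turn, a rotation vector about the tool's x, y, z in degrees, a list of three; "jaw": the gripper's target within -1 to 1 (fully open at 1, half-way at 0, shut at -1). In form: {"translation": [[x, y, z], ...], "delta_rot": [[rx, ry, rz], ...], "jaw": [jaw, ...]}. A call has 1 to 8 rows; each row is the pose to reach, as a shift and turn from the pose commanded when the call began, along the tool's axes at that moment; what a row does not reach only later rows make up. A row lasts 1/12 s, in which the tool goes at most 41.7 mm and 7.16 degrees, less where a joint would pass 70% of its speed; a pose out of reach is approached as far as the arm can. A call with a gripper value outside its range is refused whole. The fingers move at their own pace and stop on an object; the grip force is fixed at half the most. Time passes only in rows, so rows that repeat a pose let the fingers close. It gives the time, the measured TCP pose, the force and the opening at its end, in the units of the state.
- manip.sense(): the state, without advancing time (a new reading comes with each control period).
- manip.read_camera(name): name is "side" or "top"; returns a dict with "color" (420x560x3 uint8, red, green, blue), "fx", "fy", "cx", "cy" (pixels), "rvec" (rotation vector, rad) and "tvec" (3), from world to camera coordinates, as OpenCV has them. Camera axes: x right, y down, z forward; pixel columns grow to the right and rows downward; lengths in mm; the calibration is good to about 2 mm. A picture is of the moment at which its call begins. There is no depth.
- manip.close_job(): hands the job in, once; it reports no verdict.
Trained networks look in the newest picture that a camera, given by its name, has taken for a name from the list of things; names that differ only in an ending like _2 or _b are one class to them, and where a whole thing is asked for, a point or a joint stands for the part that bears it (a point fixed in the world has none). Each returns a list of dicts, best first, with "score" (0 to 1); they miss things now and then, are a little off and sometimes report something else, mostly with a low value. They report only what shows in the picture. A call takes as long as a camera call. They do not tell look-alikes from the thing itself.
- manip.find_in(camera, label): "point" ([row, column] as shares, 0 to 1, of the picture: columns of its width, rows of its height, amid what is visible of it).
- manip.regions_of(camera, label): "region" (420x560 bool, what is visible of it) and "point" ([row, column] as shares, 0 to 1, of the picture: columns of its width, rows of its height, amid what is visible of it).
- manip.tip_of(camera, label): "point" ([row, column] as shares, 0 to 1, of the picture: columns of its width, rows of its height: a listed point, or the origin of a listed thing).
The state is a dict: "t": time; "joint_pos": joint angles; "joint_vel": joint speeds; "effort": joint torques, N m; "tool_pos": TCP position; "orientation": TCP orientation; "ft_force": force on the tool from outside, world axes, zero at the start; "wrist_torque": the same for the moment, N m; "width": opening from 0.0 (shut) to 1.0 (fully open).
Only numpy, scipy, OpenCV 4.12 (cv2) and the standard library are available. Lean on these libraries where they do the work, as an engineer would, in place of code of your own. Each camera call takes 0.05 s, during which the arm holds its last target.

## Working session

There is one attempt and no reset: what is moved stays moved. The work goes in short steps, Python scripts to look and compute and a shell command to move; the robot and the scene stay as the last step left them, time stands still between calls to the robot, and variables do not carry over. Pictures are saved under pics/ and viewed, and the job is handed in when it is done.

```bash
mkdir -p pics; ls; cat > h.py <<'E'
import numpy as np,cv2
from plant import manip
def cam(n):
    c=manip.read_camera(n); return c
def KRT(c):
    K=np.array([[c["fx"],0,c["cx"]],[0,c["fy"],c["cy"]],[0,0,1.]]);R=cv2.Rodrigues(np.array(c["rvec"],float))[0];return K,R,np.array(c["tvec"],float).ravel()
def proj(c,P):
    K,R,t=KRT(c);p=K@(R@np.array(P,float)+t);return p[:2]/p[2]
def ray(c,uv):
    K,R,t=KRT(c);d=R.T@np.linalg.inv(K)@np.array([uv[0],uv[1],1.]);return -R.T@t,d/np.linalg.norm(d)
def onz(c,uv,z):
    o,d=ray(c,uv);return o+d*(z-o[2])/d[2]
def tri(c1,u1,c2,u2):
    o1,d1=ray(c1,u1);o2,d2=ray(c2,u2)
    A=np.stack([d1,-d2],1);s=np.linalg.lstsq(A,o2-o1,rcond=None)[0]
    a=o1+d1*s[0];b=o2+d2*s[1];return (a+b)/2,np.linalg.norm(a-b)
def px(p): return np.array([p[1]*560,p[0]*420])
def save(c,name,scale=1.4,crop=None):
    im=c["color"][:,:,::-1]
    if crop: u0,u1,v0,v1=crop; im=im[v0:v1,u0:u1]; scale=min(800/im.shape[1],600/im.shape[0])
    cv2.imwrite("pics/"+name,cv2.resize(im,None,fx=scale,fy=scale,interpolation=cv2.INTER_CUBIC))
E
python3 - <<'E'
from h import *
cs={n:cam(n) for n in("top","side")}
for n in cs: save(cs[n],n+"0.png")
print(manip.sense())
for l in ["rest_stand","knob","rest_mid","wire_rest","kidney_dish","steel_box","bottle_a_mid","tray_mid","gauze","med_cup"]:
  for n in cs:
    for r in manip.tip_of(n,l)[:4]:
      u=px(r["point"]); print(l,n,round(r["score"],2),u.round(1), onz(cs[n],u,{"knob":112,"rest_mid":70,"bottle_a_mid":51,"med_cup":35}.get(l,0)).round(0))
E
```

```text
pics
{'t': 0.1, 'joint_pos': array([ 74.58840262,  39.53057486, -11.14423869,  89.73773071,
         9.01360156,  51.70912701, -12.32657367]), 'joint_vel': array([-0.05566357, -0.06773705, -0.14229432, -0.0719805 , -0.04647933,
        0.04957706, -0.02628019]), 'effort': array([-2.79348795e-03, -5.28505683e+01, -1.27112478e+00, -1.53836346e+01,
       -5.25043742e-02,  2.02234085e-03,  3.09482573e-05]), 'tool_pos': array([ 186.12368798, -596.00945701,  210.87142098]), 'orientation': array([[ 9.54500647e-01,  2.98208180e-01, -6.28981749e-04],
       [ 2.98208811e-01, -9.54499407e-01,  1.54479543e-03],
       [-1.39692072e-04, -1.66207614e-03, -9.99998609e-01]]), 'ft_force': array([ 0.84261744, -0.12922698, -0.53643254]), 'wrist_torque': array([-0.00224112,  0.03255619, -0.05243408]), 'width': 0.9982678214912494}
rest_stand top 0.69 [251.  142.3] [676.  50.   0.]
rest_stand side 0.77 [217.1 236.7] [680.  54.   0.]
rest_stand side 0.64 [284. 206.] [ 557. -133.    0.]
knob top 0.71 [261.5 159. ] [617.  24. 112.]
knob top 0.2 [260.5 202.9] [524.  25. 112.]
knob side 0.42 [241.1 204.7] [6
[... 318 characters left out ...]
kidney_dish side 0.78 [286.5 191.1] [ 575. -208.    0.]
steel_box top 0.78 [175.2 221.5] [489. 221.   0.]
steel_box top 0.69 [237.7 218.3] [498.  78.   0.]
steel_box top 0.47 [249.7 142.3] [676.  53.   0.]
steel_box side 0.72 [257.4 297.7] [496. 226.   0.]
steel_box side 0.31 [251.1 283.3] [528. 188.   0.]
bottle_a_mid top 0.63 [236.7 218.7] [494.  78.  51.]
bottle_a_mid side 0.8 [276.8 239. ] [504.  71.  51.]
tray_mid top 0.64 [261.4 202.2] [536.  24.   0.]
gauze top 0.77 [191.9 278.4] [360. 180.   0.]
gauze side 0.77 [320.  300.4] [358. 189.   0.]
med_cup top 0.66 [166.7 207.9] [518. 235.  35.]
med_cup top 0.44 [257.  162.6] [622.  35.  35.]
med_cup side 0.73 [248.8 284.2] [516. 224.  35.]
```

View pics/top0.png

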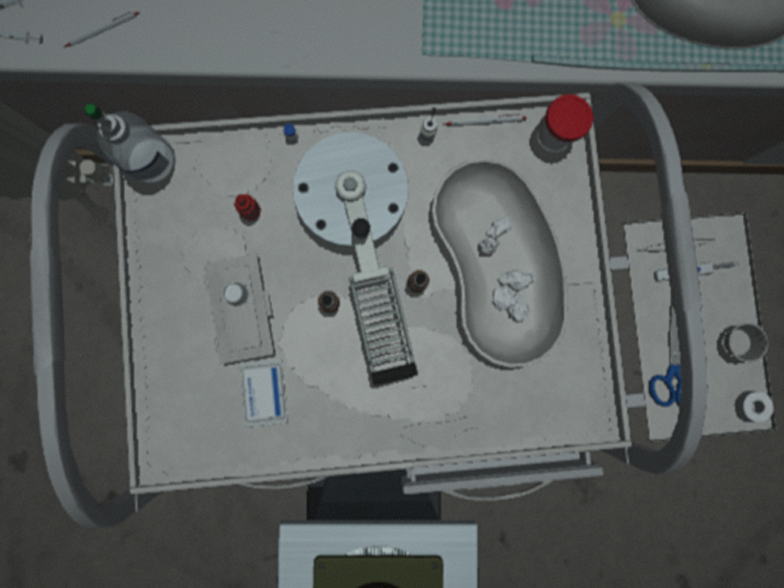

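View pics/side0.png

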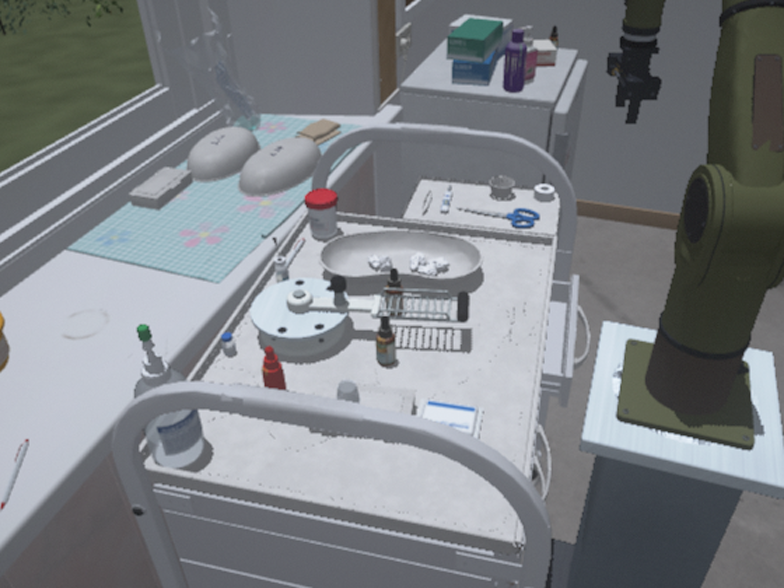

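The dish is on the right (−y) of the rest, so bottle_b, at about (299,201) in raw top pixels, is the one to move. The red bottle at (176,148) is a look-alike and bottle_a is at (235,216). I'll confirm this in an enlarged crop and measure.

```bash
python3 - <<'E'
from h import *
cs={n:cam(n) for n in("top","side")}
save(cs["top"],"topc.png",crop=(190,340,80,290)); save(cs["side"],"sidec.png",crop=(170,360,160,290))
for l in ["bottle_b_mid","bottle_a_mid","knob","rest_turn","kidney_dish"]:
  for n in cs:
    for r in manip.regions_of(n,l)[:5]:
      m=r["region"];v,u=np.nonzero(m); print(l,n,round(r["score"],2),px(r["point"]).round(1),len(u),(u.min(),u.max(),v.min(),v.max()))
print([ (n,KRT(cs[n])[0][0,0], (-KRT(cs[n])[1].T@KRT(cs[n])[2]).round(0)) for n in cs])
E
```

```text
bottle_b_mid top 0.75 [300.2 198.6] 236 (np.int64(291), np.int64(307), np.int64(192), np.int64(209))
bottle_b_mid top 0.49 [176.1 147.4] 263 (np.int64(167), np.int64(185), np.int64(139), np.int64(158))
bottle_b_mid top 0.16 [262.  197.5] 2496 (np.int64(240), np.int64(297), np.int64(122), np.int64(276))
bottle_b_mid side 0.87 [194.  265.3] 377 (np.int64(187), np.int64(204), np.int64(247), np.int64(278))
bottle_b_mid side 0.7 [270.5 279.7] 853 (np.int64(226), np.int64(296), np.int64(273), np.int64(295))
bottle_b_mid side 0.62 [282.4 207.3] 307 (np.int64(276), np.int64(287), np.int64(192), np.int64(225))
bottle_b_mid side 0.57 [322.6 296.1] 739 (np.int64(299), np.int64(343), np.int64(286), np.int64(311))
bottle_a_mid top 0.57 [254.  161.9] 141 (np.int64(252), np.int64(264), np.int64(156), np.int64(169))
bottle_a_mid side 0.66 [273.7 244.6] 448 (np.int64(268), np.int64(282), np.int64(226), np.int64(262))
knob top 0.55 [257.2 163.5] 173 (np.int64(251), np.int64(264), np.int64(155), np.int64(170))
knob side 0.52 [243.  203.4] 119 (np.int64(237), np.int64(247), np.int64(197), np.int64(209))
rest_turn top 0.83 [262.  190.2] 2235 (np.int64(240), np.int64(298), np.int64(123), np.int64(275))
rest_turn side 0.63 [266.1 216.9] 1510 (np.int64(205), np.int64(335), np.int64(198), np.int64(230))
rest_turn side 0.45 [325.5 294.7] 767 (np.int64(298), np.int64(345), np.int64(285), np.int64(312))
rest_turn side 0.41 [223.6 223.5] 3890 (np.int64(180), np.int64(334), np.int64(198), np.int64(254))
kidney_dish top 0.73 [359.2 186.4] 10141 (np.int64(309), np.int64(405), np.int64(114), np.int64(261))
kidney_dish top 0.24 [255.2 161.3] 118 (np.int64(252), np.int64(263), np.int64(157), np.int64(168))
kidney_dish side 0.55 [288.4 182.6] 3825 (np.int64(228), np.int64(344), np.int64(164), np.int64(204))
[('top', np.float64(474.282452092995), array([ 439.,   21., 1096.])), ('side', np.float64(496.64826115228783), array([163., 958., 832.]))]
```

View pics/topc.png

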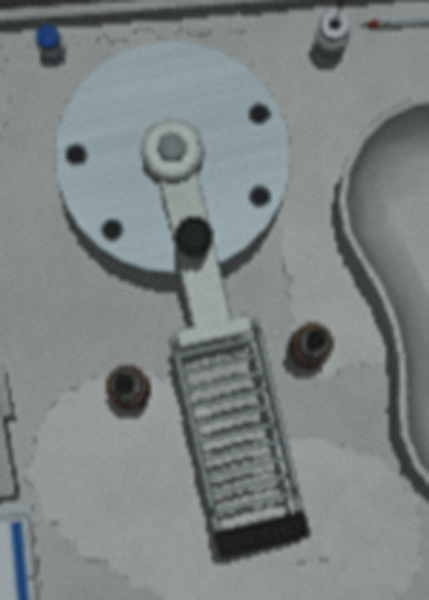

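View pics/sidec.png

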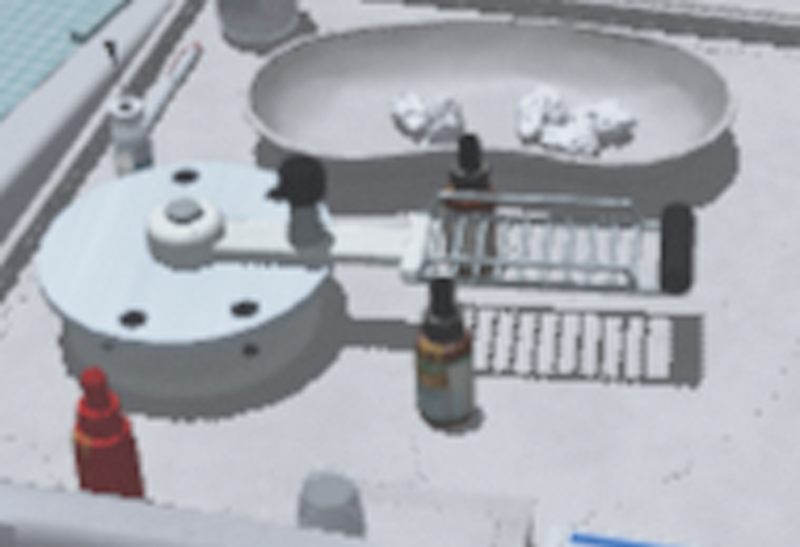

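The crops show bottle_b as the dark brown bottle right of the rest (top px (300,199), side px (282,200)). It is brown, not red, and stands between the rest and the dish, so it is the one meant. Next I'll fit the stand pose from the four visible holes and locate the bottle.

```bash
python3 - <<'E'
from h import *
from scipy.optimize import least_squares
c=cam("top");s=cam("side")
tc=lambda p:np.array([190+p[0]/2.857,80+p[1]/2.857]); sc=lambda p:np.array([170+p[0]/4.2105,160+p[1]/4.2105])
# hole px refine by dark centroid
g=cv2.cvtColor(c["color"],cv2.COLOR_RGB2GRAY).astype(float)
def ref(p):
    p=np.array(p);
    for _ in range(3):
        u0,v0=np.round(p).astype(int);P=g[v0-5:v0+6,u0-5:u0+6];w=np.clip(np.median(P)-25-P,0,None)
        V,U=np.mgrid[v0-5:v0+6,u0-5:u0+6];p=np.array([(w*U).sum(),(w*V).sum()])/w.sum()
    return p
H=[ref(tc(p)) for p in[(259,113),(259,196),(112,229),(76,154)]]
A=[1.8,.9,-.9,-1.8]
def hol(x,q,r=75,z=58): 
    th=x[2]+q; return [x[0]-r*np.cos(th),x[1]-r*np.sin(th),z]
f=lambda x:np.concatenate([proj(c,hol(x,q))-h for q,h in zip(A,H)])
r=least_squares(f,[680,53,.29],x_scale=[10,10,.1]);x=r.x
print("holes",np.round(H,1),"pivot",x.round(4),"res",r.fun.round(1))
print("hub",onz(c,tc((172,148)),91).round(1),"knobtop",onz(c,tc((194,236)),125).round(1),"pred",np.round(hol(x,0,z=125),1),"target",np.round(hol(x,.9),1))
print("side knob pred px",proj(s,hol(x,0,z=112)),"seen",sc((302,180)), "hole side", [proj(s,hol(x,q)).round(1) for q in A],[sc(p).round(1) for p in[(186,176),(245,309),(133,318)]])
for n,t,sd in[("b",(315,339),(468,138)),("a",(125,382),(440,282))]:
    P,e=tri(c,tc(t),s,sc(sd));print(n,P.round(1),e.round(1),"top z102",onz(c,tc(t),102).round(1),"side",onz(s,sc(sd),102).round(1))
# base of b body top
print("b body outline",onz(c,tc((310,348)),45).round(1))
R=np.array([[np.cos(x[2]),np.sin(x[2])],[-np.sin(x[2]),np.cos(x[2])]])
for P in [onz(c,tc((315,339)),102)[:2]]: print("b in stand",R@(P-x[:2]))
for r in manip.regions_of("top","kidney_dish")[:1]:
    v,u=np.nonzero(r["region"]); pts=np.array([onz(c,(a,b),47)[:2] for a,b in zip(u[::50],v[::50])]); pts=np.array(pts); h=cv2.convexHull(pts.astype(np.float32)); print("dish hull box",cv2.minAreaRect(h)); print(h[:,0].round(0)[::3].tolist())
for uv in [(480,410),(450,410),(440,390),(500,400)]: print(uv,onz(c,np.array(uv)/1.4,0).round(0))
E
```

```text
holes [[280.3 119.4]
 [280.5 148.2]
 [228.8 160. ]
 [216.1 133.7]] pivot [6.828741e+02 5.091830e+01 2.401000e-01] res [-0.1  0.   0.  -0.   0.  -0.1  0.   0. ]
hub [679.6  49.6  91. ] knobtop [606.9  31.8 125. ] pred [610.   33.1 125. ] target [651.6 -17.2  58. ]
side knob pred px [241.71477857 202.6743809 ] seen [241.72544828 202.75026719] hole side [array([213.9, 201.9]), array([236.2, 206. ]), array([228. , 233.5]), array([201.6, 235.8])] [array([214.2, 201.8]), array([228.2, 233.4]), array([201.6, 235.5])]
b [536.4 -58.2  98.7] 1.9 top z102 [535.2 -58.2 102. ] side [535.6 -53.3 102. ]
a [503.3  82.   96.8] 2.4 top z102 [501.9  81.3 102. ] side [502.1  88.4 102. ]
b body outline [533.6 -58.8  45. ]
b in stand [-169.40966591  -70.83335499]
dish hull box ((572.3448486328125, -199.09783935546875), (337.6702575683594, 174.803955078125), 15.698531150817871)
[[737.0, -161.0], [651.0, -86.0], [412.0, -180.0], [417.0, -256.0], [495.0, -293.0], [637.0, -265.0], [733.0, -189.0]]
(480, 410) [ 329. -165.    0.]
(450, 410) [ 329. -116.    0.]
(440, 390) [361. -99.   0.]
(500, 400) [ 346. -198.    0.]
```

```bash
cat >> h.py <<'E'
def go(target,yaw,n=1):
    "rows' translation (m) and delta_rot (deg) from measured pose to tool-down pose with tool y at world angle yaw (deg)"
    from scipy.spatial.transform import Rotation as Ro
    s=manip.sense();R=np.array(s["orientation"]);p=np.array(s["tool_pos"])
    best=None
    for k in(0,180):
        a=np.radians(yaw+k);y=np.array([np.cos(a),np.sin(a),0]);z=np.array([0,0,-1.]);x=np.cross(y,z)
        rv=Ro.from_matrix(R.T@np.stack([x,y,z],1)).as_rotvec(degrees=True)
        if best is None or np.linalg.norm(rv)<np.linalg.norm(best): best=rv
    t=R.T@(np.array(target,float)-p)/1000
    print("t",round(float(s["t"]),2),"pos",p.round(1),"yaw",np.degrees(np.arctan2(R[1,1],R[0,1])).round(1),"F",np.array(s["ft_force"]).round(1),"w",round(float(s["width"]),3),"j",np.array(s["joint_pos"]).round(0))
    print("translation",t.round(4),"rot",best.round(1),"rows>=",max(np.linalg.norm(t)/.0417,np.linalg.norm(best)/7.16).round(1))
E
python3 -c "
from h import *
go((186,-597,315),-72.7)
go((535,-58,315),13.8)
go((380,-125,315),13.8)"
python3 -m handwheel '{"translation":[[0,0,-0.035],[0,0,-0.07],[0,0,-0.105],[0,0,-0.105]],"delta_rot":[[0,0,0],[0,0,0],[0,0,0],[0,0,0]],"jaw":[1,1,1,1]}'
```

```text
t 1.85 pos [ 186.4 -596.6  211.7] yaw -72.6 F [ 0.6 -1.4 -1.1] w 1.001 j [ 75.  39. -11.  90.   9.  52. -12.]
translation [-0.0005  0.0003 -0.1033] rot [0.  0.  0.1] rows>= 2.5
t 1.85 pos [ 186.4 -596.6  211.7] yaw -72.6 F [ 0.6 -1.4 -1.1] w 1.001 j [ 75.  39. -11.  90.   9.  52. -12.]
translation [ 0.4934 -0.4101 -0.1034] rot [  0.    0.  -86.4] rows>= 15.6
t 1.85 pos [ 186.4 -596.6  211.7] yaw -72.6 F [ 0.6 -1.4 -1.1] w 1.001 j [ 75.  39. -11.  90.   9.  52. -12.]
translation [ 0.3254 -0.3924 -0.1034] rot [  0.    0.  -86.4] rows>= 12.5
t: 2.18
tool_pos: [188.2, -600.3, 324.2]
orientation: [[0.955, 0.298, 0.005], [0.298, -0.955, -0.013], [0.001, 0.014, -1.0]]
ft_force: [1.2, -0.3, 0.4]
width: 0.998
```

```bash

python3 -m handwheel '{"translation":[[0.03,-0.025,0],[0.06,-0.05,0],[0.09,-0.075,0],[0.12,-0.1,0],[0.15,-0.125,0],[0.18,-0.15,0],[0.21,-0.175,0],[0.24,-0.2,0]],"delta_rot":[[0,0,-5],[0,0,-10],[0,0,-15],[0,0,-20],[0,0,-25],[0,0,-30],[0,0,-35],[0,0,-40]],"jaw":[1,1,1,1,1,1,1,1]}'
python3 -c "
from h import *
go((535,-58,315),13.8)"
```

```text
t: 2.85
tool_pos: [356.5, -332.5, 316.8]
orientation: [[0.536, 0.844, 0.0], [0.844, -0.536, -0.001], [-0.0, 0.001, -1.0]]
ft_force: [0.6, -0.6, -0.3]
width: 0.998
t 2.85 pos [ 356.5 -332.5  316.8] yaw -32.4 F [ 0.6 -0.6 -0.3] w 0.998 j [ 55.  23. -26. 104.  12.  56.  -8.]
translation [0.3274 0.0036 0.0017] rot [  0.    0.  -46.2] rows>= 7.9
```

```bash

python3 -m handwheel '{"translation":[[0.041,0,0],[0.082,0.001,0],[0.123,0.001,0],[0.164,0.002,0],[0.205,0.002,0],[0.246,0.003,0],[0.287,0.003,0],[0.327,0.004,0]],"delta_rot":[[0,0,-6],[0,0,-12],[0,0,-18],[0,0,-24],[0,0,-30],[0,0,-36],[0,0,-41],[0,0,-46]],"jaw":[1,1,1,1,1,1,1,1]}'
python3 -m handwheel '{"translation":[[0,0,0],[0,0,0]],"delta_rot":[[0,0,0],[0,0,0]],"jaw":[1,1]}'
python3 -c "
from h import *
go((535,-58,110),13.8)"
```

```text
t: 3.52
tool_pos: [536.4, -59.0, 316.7]
orientation: [[-0.235, 0.972, 0.001], [0.972, 0.235, -0.0], [-0.0, 0.0, -1.0]]
ft_force: [0.0, -1.1, -0.7]
width: 0.997
t: 3.68
tool_pos: [536.4, -58.2, 316.4]
orientation: [[-0.235, 0.972, 0.0], [0.972, 0.235, 0.002], [0.001, 0.001, -1.0]]
ft_force: [0.2, -1.9, -0.4]
width: 1.002
t 3.68 pos [536.4 -58.2 316.4] yaw 13.6 F [ 0.2 -1.9 -0.4] w 1.002 j [ 25.  30. -39.  95.  20.  62.  -6.]
translation [ 2.000e-04 -1.500e-03  2.064e-01] rot [ 0.  -0.1 -0.2] rows>= 5.0
```

```bash

python3 -m handwheel '{"translation":[[0,-0.001,0.04],[0,-0.001,0.08],[0,-0.001,0.12],[0,-0.001,0.16],[0,-0.001,0.19],[0,-0.001,0.19]],"delta_rot":[[0,0,0],[0,0,0],[0,0,0],[0,0,0],[0,0,0],[0,0,0]],"jaw":[1,1,1,1,1,1]}'
python3 -c "
from h import *
c=cam('side');save(c,'side1.png',crop=(170,360,140,282));c=cam('top');save(c,'top1.png',crop=(190,340,100,260))
go((535,-58,41),13.8)"
```

```text
t: 4.18
tool_pos: [529.6, -64.0, 121.5]
orientation: [[-0.228, 0.974, -0.011], [0.974, 0.228, -0.002], [0.001, -0.012, -1.0]]
ft_force: [-1.1, -0.4, 0.2]
width: 0.997
t 4.28 pos [534.  -62.6 126.7] yaw 13.2 F [ 0.4 -0.6  0.6] w 1.001 j [ 20.  43. -30. 109.  33.  38. -18.]
translation [0.0043 0.0022 0.0857] rot [-0.1  0.  -0.6] rows>= 2.1
```

View pics/side1.png

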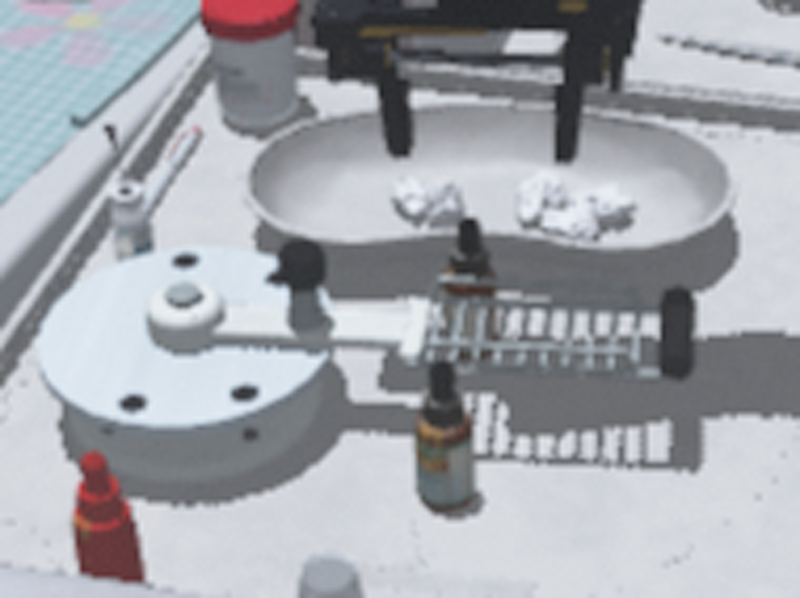

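View pics/top1.png

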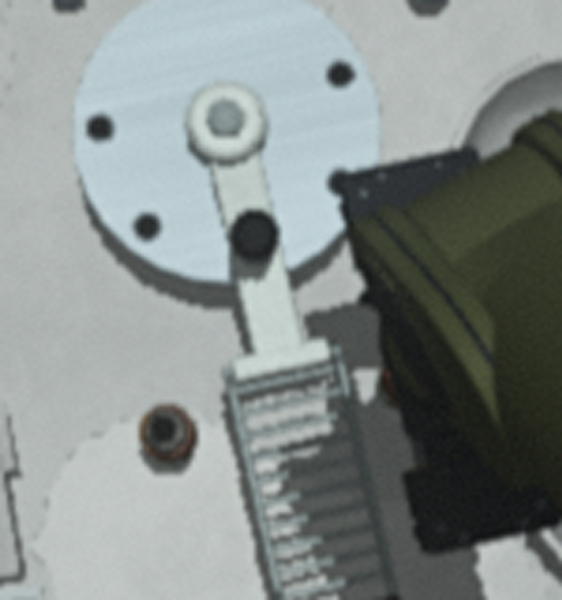

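The fingers hang open above bottle_b, one ahead of it and one behind. I'll settle, correct the offset and descend slowly.

```bash

python3 -m handwheel '{"translation":[[0,0,0],[0,0,0]],"delta_rot":[[0,0,0],[0,0,0]],"jaw":[1,1]}'
python3 -c "
from h import *
go((535,-58,41),13.8)"
```

```text
t: 4.45
tool_pos: [536.3, -61.6, 128.9]
orientation: [[-0.23, 0.973, 0.004], [0.973, 0.23, -0.0], [-0.001, 0.004, -1.0]]
ft_force: [0.5, 0.6, 0.8]
width: 1.002
t 4.45 pos [536.3 -61.6 128.9] yaw 13.3 F [0.5 0.6 0.8] w 1.002 j [ 20.  42. -30. 109.  33.  38. -18.]
translation [ 0.0039 -0.0008  0.0879] rot [ 0.2  0.1 -0.5] rows>= 2.1
```

```bash

python3 -m handwheel '{"translation":[[0.004,-0.001,0],[0.004,-0.001,0.02],[0.004,-0.001,0.04],[0.004,-0.001,0.06],[0.004,-0.001,0.075],[0.004,-0.001,0.088],[0.004,-0.001,0.088],[0.004,-0.001,0.088]],"delta_rot":[[0,0,0],[0,0,0],[0,0,0],[0,0,0],[0,0,0],[0,0,0],[0,0,0],[0,0,0]],"jaw":[1,1,1,1,1,1,1,1]}'
python3 -c "
from h import *
go((535,-58,41),13.8)
c=cam('side');save(c,'side2.png',crop=(170,360,140,282))"
```

```text
t: 5.12
tool_pos: [533.1, -57.2, 39.3]
orientation: [[-0.231, 0.973, 0.001], [0.973, 0.231, -0.0], [-0.0, 0.001, -1.0]]
ft_force: [-0.0, 0.6, -0.1]
width: 1.002
t 5.12 pos [533.1 -57.2  39.3] yaw 13.4 F [-0.   0.6 -0.1] w 1.002 j [ 14.  50. -22. 112.  41.  26. -25.]
translation [-0.0012  0.0017 -0.0017] rot [ 0.   0.  -0.4] rows>= 0.1
```

View pics/side2.png

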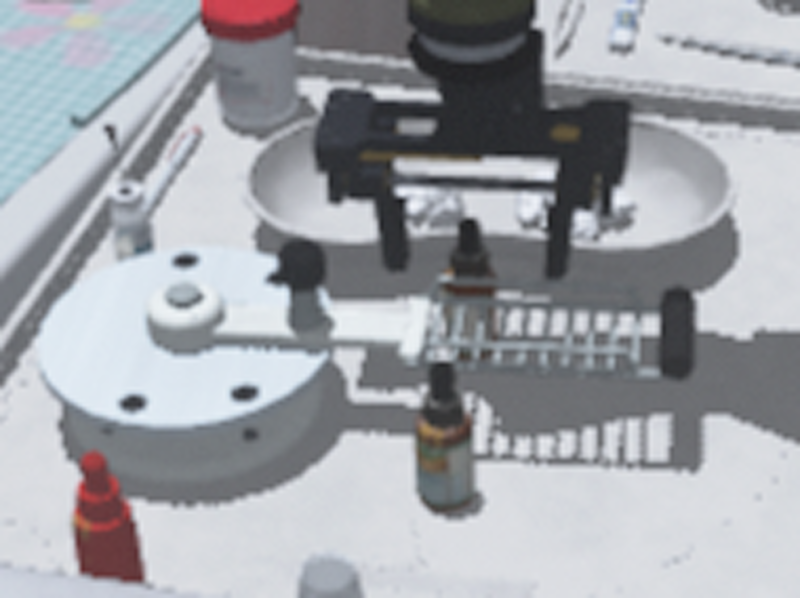

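```bash

python3 -c "
from h import *
s=cam('side');c=cam('top');save(c,'top2.png',crop=(190,340,100,260))
p=np.array(manip.sense()['tool_pos']);R=manip.sense()['orientation']
print(proj(s,p),[proj(s,p+R[:,1]*d) for d in(-52,52)])
f=lambda a,b:(170+a/4.2105,140+b/4.2105)
for q in[(395,268),(557,275)]: print(onz(s,f(*q),p[2]))
for z in(0,51,102): print(z,proj(s,(535,-58,z)),proj(c,(535,-58,z)))
"
```

```text
[282.7034356  211.15380742] [array([301.93900154, 212.15400496]), array([263.60467657, 210.16072346])]
[594.87281533 -74.15858537  39.92928421]
[491.75892926 -99.64681225  39.92928421]
0 [282.57675651 222.66865341] [296.69658451 202.93292984]
51 [282.27420579 207.61950801] [298.35135842 200.93548106]
102 [281.95754751 191.86863955] [300.17402522 198.73537169]
```

View pics/top2.png

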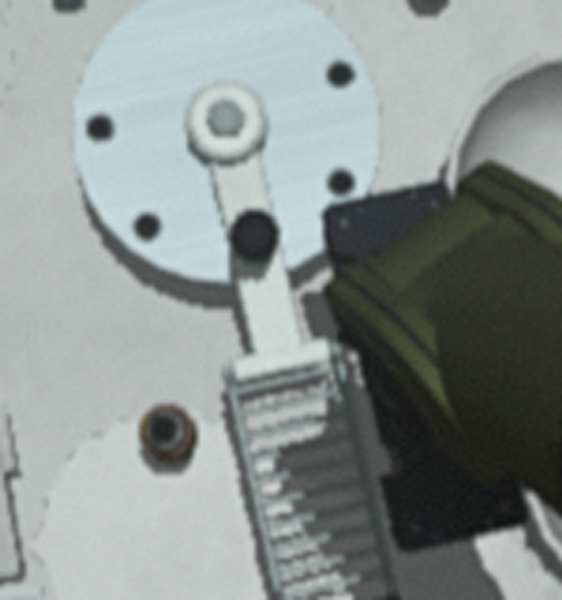

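```bash

python3 -c "
from h import *
s=cam('side');save(s,'side3.png',crop=(250,320,170,222))
"
```

```text
(no output)
```

View pics/side3.png

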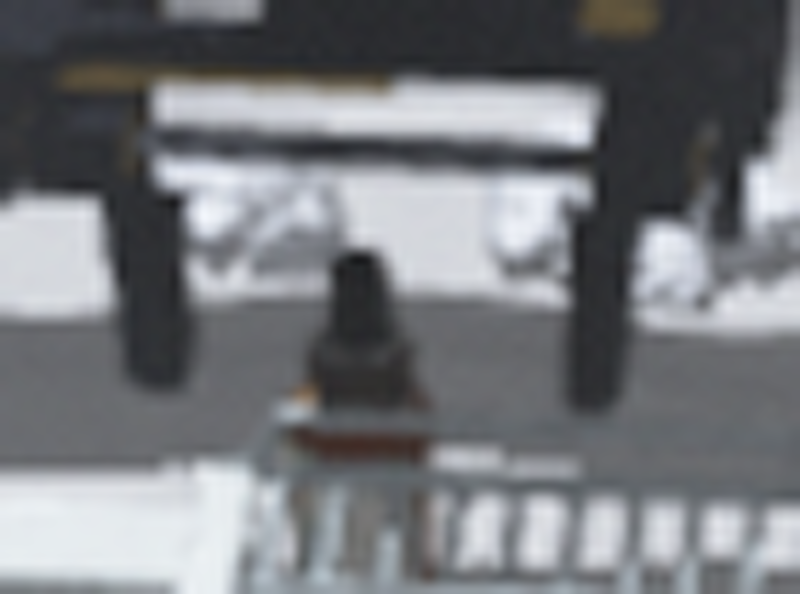

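```bash

python3 -c "
from h import *
s=cam('side');c=cam('top')
y=np.array([.974,.228,0])
for d in(-52,52): print(proj(s,np.array([535,-62,128])+y*d),'seen 264.3,176.8 / 304.7,178')
print(proj(s,(186,-596,211)), 'seen',632/1.4,122/1.4)
for d in (0,-5,-10,-20): print(d,proj(s,(533,-57+d,39.3)),proj(s,(533,-57,39.3-d)),proj(c,(533,-57+d,150)))
save(c,'top3.png',crop=(260,340,140,260))
s=manip.sense();print(s['tool_pos'],s['joint_pos'])
"
```

```text
[302.26812676 183.67636882] seen 264.3,176.8 / 304.7,178
[262.4921603  181.83590488] seen 264.3,176.8 / 304.7,178
[444.38222688  90.41336627] seen 451.42857142857144 87.14285714285715
0 [282.92064642 211.47729304] [282.92064642 211.47729304] [301.56622598 197.43531242]
-5 [283.53392476 210.43763772] [282.89181082 209.97990683] [304.04981142 197.46437339]
-10 [284.14376817 209.40380545] [282.86284639 208.47582989] [306.53260242 197.49342507]
-20 [285.35326496 207.35341548] [282.80452751 205.44742365] [311.49580263 197.55150056]
[533.34436849 -57.61330155  39.49800113] [ 14.40849952  49.89487932 -22.16617312 111.88153997  40.98307424
  26.11235208 -24.89198198]
```

View pics/top3.png

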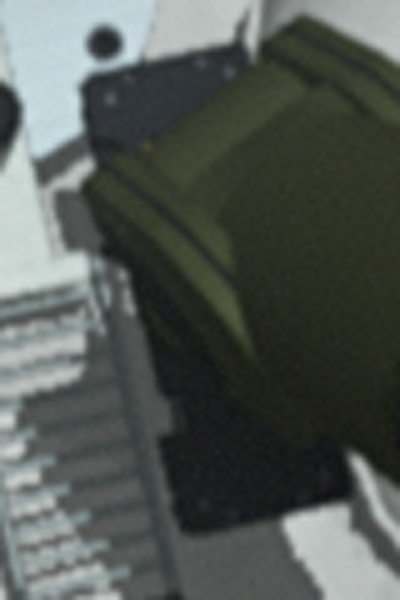

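```bash

python3 -m handwheel '{"translation":[[-0.001,0.001,0],[-0.001,0.001,0],[-0.001,0.001,0],[-0.001,0.001,0]],"delta_rot":[[0,0,0],[0,0,0],[0,0,0],[0,0,0]],"jaw":[0,0,0,0]}'
python3 -c "
from h import *
s=cam('side');save(s,'side4.png',crop=(250,320,170,222))
go((535,-58,41),13.8)
"
```

```text
t: 5.75
tool_pos: [534.0, -58.3, 38.7]
orientation: [[-0.231, 0.973, 0.0], [0.973, 0.231, -0.0], [-0.0, 0.0, -1.0]]
ft_force: [0.6, 0.1, -0.2]
width: 0.723
t 5.8 pos [533.9 -58.3  38.6] yaw 13.3 F [ 1.  -0.3 -0.1] w 0.68 j [ 15.  50. -22. 112.  41.  26. -25.]
translation [ 0.      0.0011 -0.0024] rot [-0.   0.  -0.5] rows>= 0.1
```

View pics/side4.png

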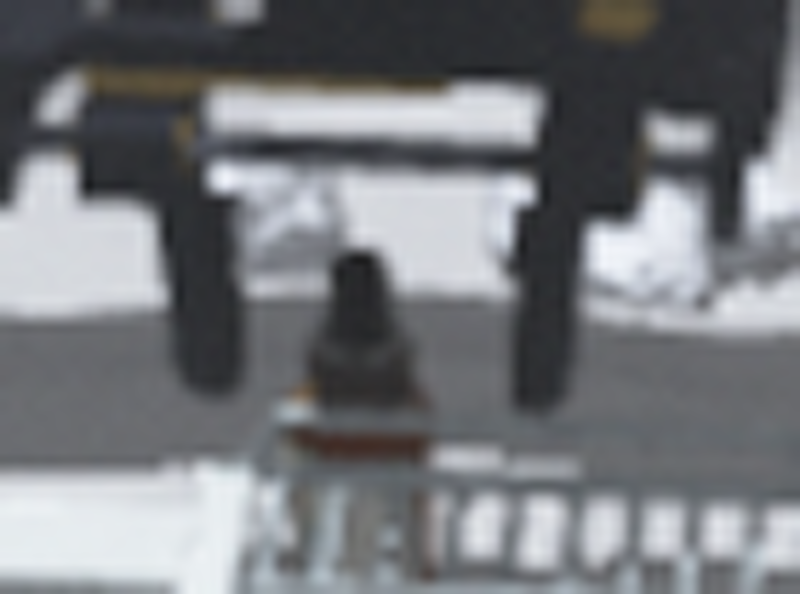

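```bash

python3 - <<'E'
from h import *
c=cam('top');s=cam('side')
a=np.radians(13.3);y=np.array([np.cos(a),np.sin(a),0]);x=np.array([-np.sin(a),np.cos(a),0])
for z in (104,120,140,160):
  for dy in(0,-25):
    P=np.array([534,-58+dy,z]);print(z,dy,[proj(c,P+y*i*93.5+x*j*37.5).round(0).tolist() for i,j in((1,1),(1,-1),(-1,1),(-1,-1))])
print("seen 276,156 / 309,149 / 297,246 / 330,239")
save(c,'top5.png',crop=(250,350,120,260))
save(s,'side5.png',crop=(220,340,100,230))
E
```

```text
104 0 [[273.0, 160.0], [307.0, 153.0], [293.0, 247.0], [328.0, 239.0]]
104 -25 [[285.0, 160.0], [319.0, 153.0], [305.0, 247.0], [340.0, 239.0]]
120 0 [[273.0, 159.0], [308.0, 151.0], [293.0, 247.0], [329.0, 239.0]]
120 -25 [[285.0, 159.0], [320.0, 151.0], [306.0, 247.0], [341.0, 239.0]]
140 0 [[273.0, 157.0], [309.0, 149.0], [294.0, 247.0], [330.0, 238.0]]
140 -25 [[286.0, 157.0], [321.0, 149.0], [306.0, 247.0], [343.0, 239.0]]
160 0 [[274.0, 155.0], [310.0, 147.0], [295.0, 247.0], [332.0, 238.0]]
160 -25 [[286.0, 155.0], [323.0, 147.0], [307.0, 247.0], [344.0, 238.0]]
seen 276,156 / 309,149 / 297,246 / 330,239
```

View pics/side5.png

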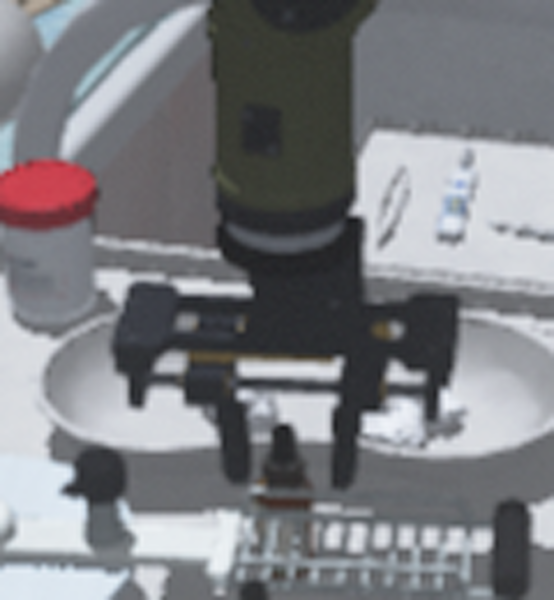

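```bash

python3 -m handwheel '{"translation":[[0,0,0],[0,0,0],[0,0,0],[0,0,0],[0,0,0],[0,0,0]],"delta_rot":[[0,0,0],[0,0,0],[0,0,0],[0,0,0],[0,0,0],[0,0,0]],"jaw":[-0.5,-0.5,-0.5,-0.5,-0.5,-0.5]}'
python3 -c "
from h import *
s=cam('side');save(s,'side6.png',crop=(250,320,170,222))
go((535,-58,41),13.8)
"
```

```text
t: 6.5
tool_pos: [534.0, -58.2, 38.6]
orientation: [[-0.231, 0.973, 0.0], [0.973, 0.231, -0.0], [-0.0, 0.0, -1.0]]
ft_force: [-0.1, 0.3, 0.1]
width: 0.252
t 6.55 pos [534.  -58.2  38.6] yaw 13.3 F [ 0.5 -0.  -0.5] w 0.257 j [ 15.  50. -22. 112.  41.  26. -25.]
translation [ 0.      0.001  -0.0024] rot [ 0.   0.  -0.5] rows>= 0.1
```

View pics/side6.png

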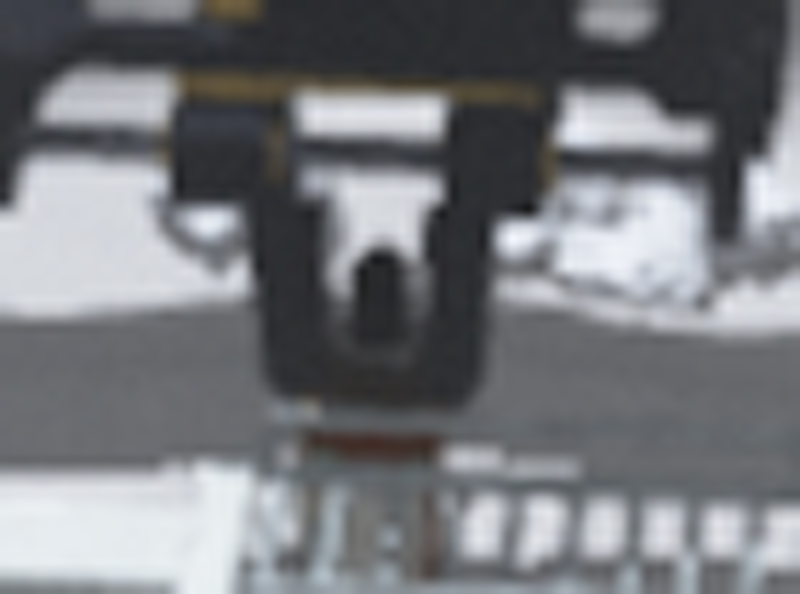

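The jaws closed to 22 mm, so they are on the cap. The picture agrees: the tips (v≈204) are about 19 mm above the reported TCP height. I'll open, go 18 mm lower and grip the body.

```bash

python3 -m handwheel '{"translation":[[0,0,0],[0,0,0],[0,0,0],[0,0,0],[0,0,0],[0,0,0]],"delta_rot":[[0,0,0],[0,0,0],[0,0,0],[0,0,0],[0,0,0],[0,0,0]],"jaw":[0.3,0.3,0.3,0.3,0.3,0.3]}'
python3 -m handwheel '{"translation":[[0,0,0.005],[0,0,0.010],[0,0,0.015],[0,0,0.017],[0,0,0.017]],"delta_rot":[[0,0,0],[0,0,0],[0,0,0],[0,0,0],[0,0,0]],"jaw":[0.3,0.3,0.3,0.3,0.3]}'
python3 -c "
from h import *
s=cam('side');save(s,'side7.png',crop=(250,320,170,222))
go((535,-58,41),13.8)
"
```

```text
t: 7.05
tool_pos: [533.9, -58.3, 38.6]
orientation: [[-0.231, 0.973, -0.0], [0.973, 0.231, -0.0], [-0.0, -0.0, -1.0]]
ft_force: [-0.5, 0.1, 0.2]
width: 0.646
t: 7.47
tool_pos: [533.4, -58.2, 20.8]
orientation: [[-0.231, 0.973, -0.001], [0.973, 0.231, -0.0], [0.0, -0.001, -1.0]]
ft_force: [0.7, 0.4, 1.2]
width: 0.651
t 7.52 pos [533.6 -58.2  21.2] yaw 13.4 F [-0.5 -0.2 -0.2] w 0.651 j [ 13.  52. -21. 112.  42.  24. -26.]
translation [-0.0001  0.0014 -0.0199] rot [-0.1 -0.  -0.4] rows>= 0.5
```

View pics/side7.png

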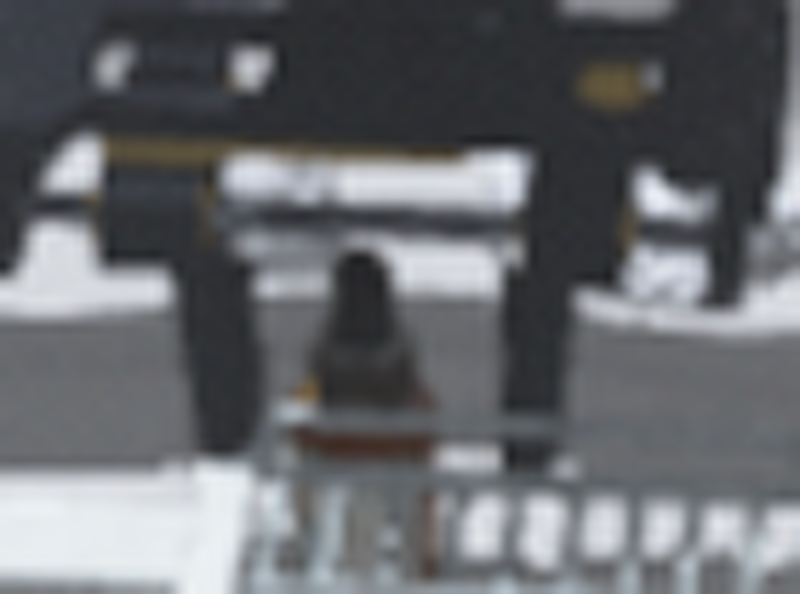

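```bash

python3 -m handwheel '{"translation":[[0,0,0],[0,0,0],[0,0,0],[0,0,0],[0,0,0],[0,0,0],[0,0,0]],"delta_rot":[[0,0,0],[0,0,0],[0,0,0],[0,0,0],[0,0,0],[0,0,0],[0,0,0]],"jaw":[-1,-1,-1,-1,-1,-1,-1]}'
python3 -c "
from h import *
s=cam('side');save(s,'side8.png',crop=(250,320,170,222))
go((535,-58,41),13.8)
"
```

```text
t: 8.1
tool_pos: [534.3, -58.2, 21.8]
orientation: [[-0.231, 0.973, 0.001], [0.973, 0.231, 0.0], [-0.0, 0.001, -1.0]]
ft_force: [0.8, 0.3, 0.7]
width: 0.353
t 8.15 pos [534.3 -58.2  21.8] yaw 13.4 F [0.5 0.4 0.2] w 0.353 j [ 13.  52. -21. 112.  42.  24. -26.]
translation [ 0.      0.0008 -0.0192] rot [ 0.   0.  -0.4] rows>= 0.5
```

View pics/side8.png

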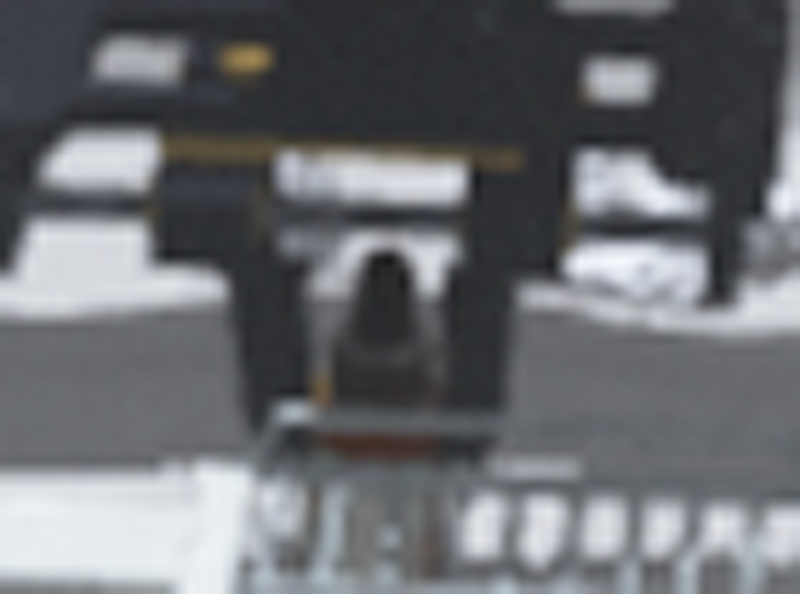

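```bash

python3 -m handwheel '{"translation":[[0,0,-0.01],[0,0,-0.025],[0,0,-0.045],[0,0,-0.07],[0,0,-0.09],[0,0,-0.09]],"delta_rot":[[0,0,0],[0,0,0],[0,0,0],[0,0,0],[0,0,0],[0,0,0]],"jaw":[-1,-1,-1,-1,-1,-1]}'
python3 -c "
from h import *
s=cam('side');save(s,'side9.png',crop=(230,330,140,222))
go((380,-125,115),13.8)
"
```

```text
t: 8.65
tool_pos: [536.0, -58.1, 115.5]
orientation: [[-0.231, 0.973, 0.006], [0.973, 0.231, 0.0], [-0.001, 0.006, -1.0]]
ft_force: [0.8, 0.9, -0.7]
width: 0.351
t 8.7 pos [535.1 -58.4 113.7] yaw 13.3 F [ 0.1  0.7 -1.3] w 0.35 j [ 19.  44. -29. 110.  35.  36. -19.]
translation [-0.0291 -0.1663 -0.0019] rot [ 0.2  0.1 -0.5] rows>= 4.0
```

View pics/side9.png

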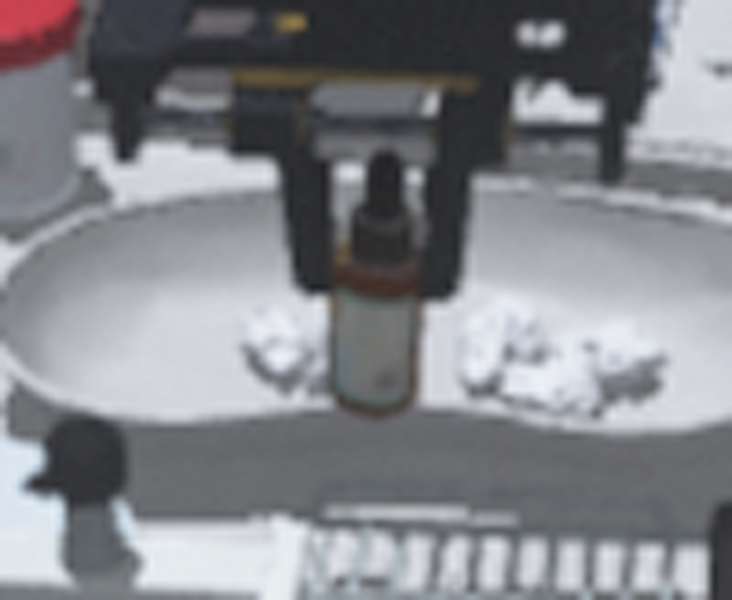

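```bash

python3 -m handwheel '{"translation":[[-0.005,-0.025,0],[-0.01,-0.055,0],[-0.015,-0.085,0],[-0.02,-0.115,0],[-0.025,-0.145,0],[-0.029,-0.166,0],[-0.029,-0.166,0],[-0.029,-0.166,0]],"delta_rot":[[0,0,0],[0,0,0],[0,0,0],[0,0,0],[0,0,0],[0,0,0],[0,0,0],[0,0,0]],"jaw":[-1,-1,-1,-1,-1,-1,-1,-1]}'
python3 -c "
from h import *
s=cam('side');save(s,'side10.png',crop=(230,370,120,240))
save(cam('top'),'top10.png')
go((380,-125,25),13.8)
"
```

```text
t: 9.37
tool_pos: [377.4, -125.3, 111.2]
orientation: [[-0.23, 0.973, -0.003], [0.973, 0.23, -0.0], [0.0, -0.003, -1.0]]
ft_force: [0.8, -0.1, -1.7]
width: 0.349
t 9.47 pos [ 380.2 -124.3  111.4] yaw 13.4 F [ 1.1  0.3 -1.1] w 0.356 j [ 25.  37. -21. 132.  45.  18. -22.]
translation [-0.0007 -0.0004  0.0864] rot [ 0.1 -0.  -0.4] rows>= 2.1
```

View pics/side10.png

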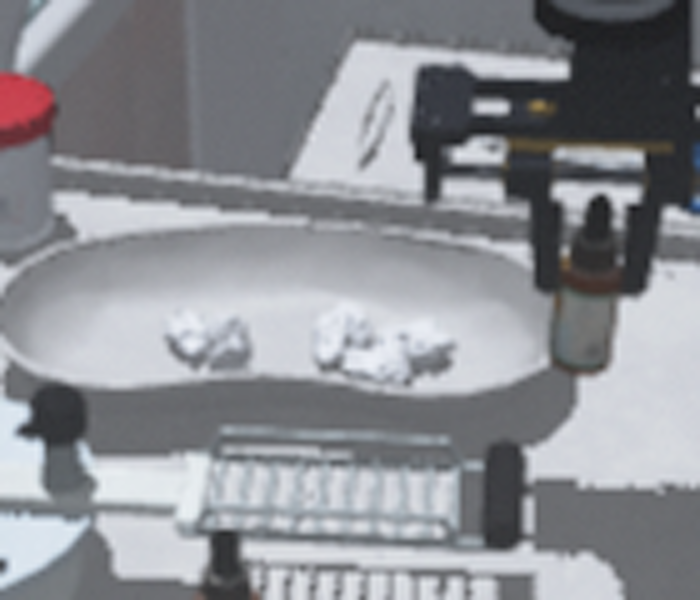

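View pics/top10.png

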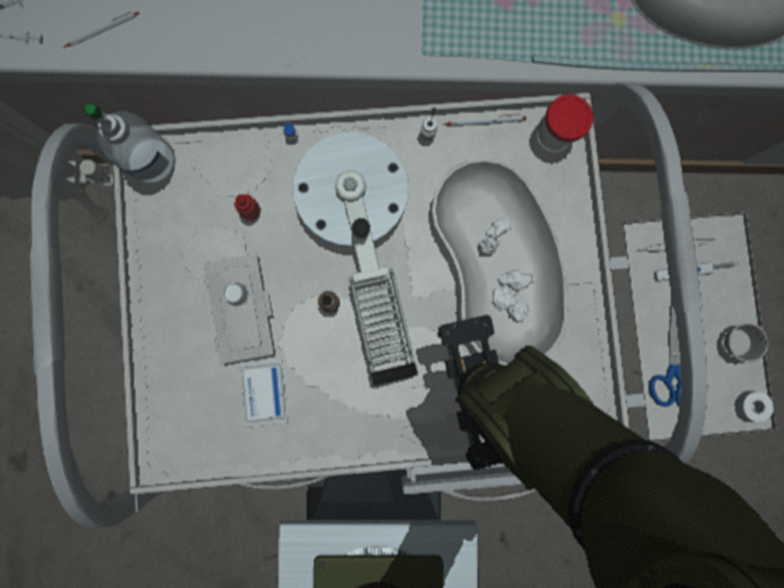

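```bash

python3 -m handwheel '{"translation":[[0,0,0.02],[0,0,0.04],[0,0,0.06],[0,0,0.072],[0,0,0.078],[0,0,0.083],[0,0,0.083]],"delta_rot":[[0,0,0],[0,0,0],[0,0,0],[0,0,0],[0,0,0],[0,0,0],[0,0,0]],"jaw":[-1,-1,-1,-1,-1,-1,-1]}'
python3 -c "
from h import *
s=cam('side');save(s,'side11.png',crop=(280,370,140,217))
go((380,-125,22),13.8)
"
```

```text
t: 10.05
tool_pos: [381.2, -123.7, 27.6]
orientation: [[-0.233, 0.972, 0.002], [0.972, 0.233, 0.0], [-0.0, 0.002, -1.0]]
ft_force: [-0.1, -0.6, -0.7]
width: 0.349
t 10.1 pos [ 381.1 -124.2   27. ] yaw 13.4 F [-0.8 -0.6 -1.6] w 0.353 j [ 22.  48. -17. 135.  99.  13. -76.]
translation [-0.0006 -0.0013  0.005 ] rot [ 0.1 -0.  -0.4] rows>= 0.1
```

View pics/side11.png

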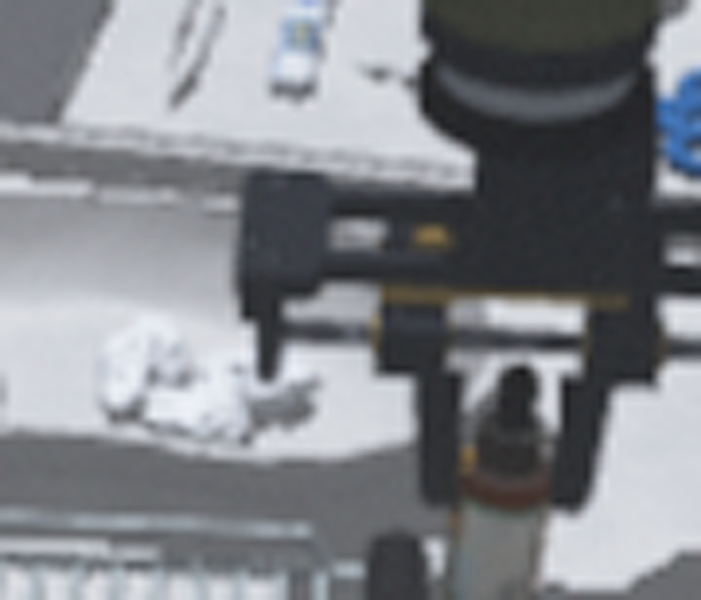

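```bash

python3 -m handwheel '{"translation":[[0,-0.001,0.002],[0,-0.001,0.004],[0,-0.001,0.005],[0,-0.001,0.005]],"delta_rot":[[0,0,0],[0,0,0],[0,0,0],[0,0,0]],"jaw":[-1,-1,-1,-1]}'
python3 -c "
from h import *
go((380,-125,22),13.8)
"
```

```text
t: 10.43
tool_pos: [378.4, -125.0, 23.6]
orientation: [[-0.231, 0.973, 0.0], [0.973, 0.231, -0.0], [-0.0, 0.0, -1.0]]
ft_force: [0.2, 0.4, -0.3]
width: 0.351
t 10.43 pos [ 378.4 -125.    23.6] yaw 13.4 F [ 0.2  0.4 -0.3] w 0.351 j [ 23.  49. -18. 135. 101.  14. -77.]
translation [-0.0004  0.0016  0.0016] rot [ 0.   0.  -0.4] rows>= 0.1
```

```bash

python3 -m handwheel '{"translation":[[0,0,0.001],[0,0,0.002],[0,0,0.002]],"delta_rot":[[0,0,0],[0,0,0],[0,0,0]],"jaw":[-1,-1,-1]}'
python3 -c "
from h import *
s=cam('side');save(s,'side12.png',crop=(280,370,170,247))
go((380,-125,22),13.8)
"
```

```text
t: 10.68
tool_pos: [378.4, -125.1, 21.7]
orientation: [[-0.231, 0.973, 0.0], [0.973, 0.231, -0.0], [-0.0, 0.0, -1.0]]
ft_force: [-0.4, 0.8, 0.9]
width: 0.349
t 10.73 pos [ 378.4 -125.    21.7] yaw 13.4 F [-0.4  0.2  0.2] w 0.357 j [ 23.  49. -19. 135. 101.  14. -78.]
translation [-0.0003  0.0016 -0.0003] rot [ 0.   0.  -0.4] rows>= 0.1
```

View pics/side12.png

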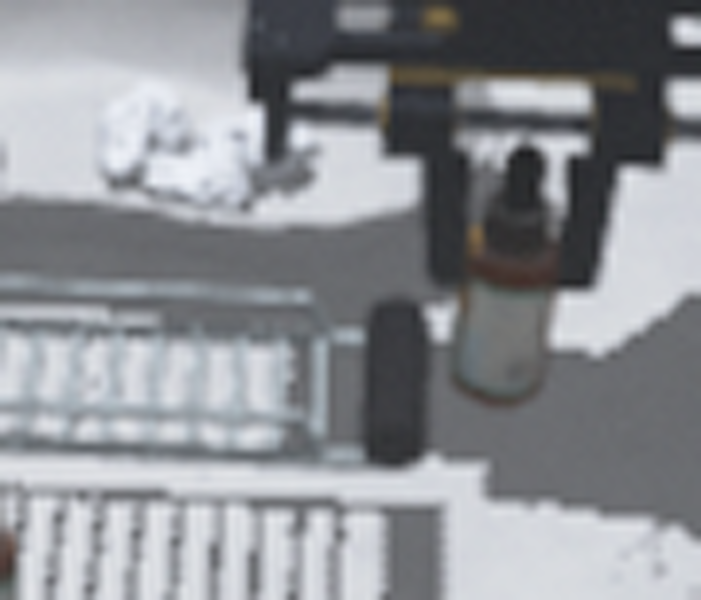

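```bash

python3 -c "
from h import *
s=cam('side')
for z in(0,5,10,20,102): print(z,proj(s,(379,-125,z)),proj(s,(379,-108,z)))
print('seen bottom front',280+500/7.79,170+402/7.79,'bulb top',280+525/7.79,170+145/7.79)
o=manip.sense();print(o['ft_force'])
"
```

```text
0 [343.88865865 219.38799234] [342.40312837 222.95638522]
5 [343.99319623 217.94326054] [342.50539099 221.50582872]
10 [344.09818983 216.4922264 ] [342.60810394 220.04888449]
20 [344.3095571  213.57108541] [342.81489277 217.1156633 ]
102 [346.11523616 188.61621305] [344.58215935 192.04765658]
seen bottom front 344.1848523748395 221.604621309371 bulb top 347.3940949935815 188.61360718870347
[ 0.55100181 -0.82175923  0.20986003]
```

```bash

python3 -m handwheel '{"translation":[[0,0,0.0015],[0,0,0.0015],[0,0,0.0015]],"delta_rot":[[0,0,0],[0,0,0],[0,0,0]],"jaw":[-1,-1,-1]}'
python3 -m handwheel '{"translation":[[0,0,0.0015],[0,0,0.0015],[0,0,0.0015]],"delta_rot":[[0,0,0],[0,0,0],[0,0,0]],"jaw":[-1,-1,-1]}'
```

```text
t: 11.03
tool_pos: [379.2, -124.9, 21.1]
orientation: [[-0.232, 0.973, 0.003], [0.973, 0.232, -0.0], [-0.001, 0.003, -1.0]]
ft_force: [0.3, 0.2, 14.9]
width: 0.351
t: 11.28
tool_pos: [380.6, -124.7, 20.2]
orientation: [[-0.232, 0.973, 0.006], [0.973, 0.232, -0.0], [-0.002, 0.005, -1.0]]
ft_force: [2.2, 0.4, 23.4]
width: 0.352
```

```bash

python3 -m handwheel '{"translation":[[0,0,-0.001],[0,0,-0.002],[0,0,-0.002]],"delta_rot":[[0,0,0],[0,0,0],[0,0,0]],"jaw":[-1,-1,-1]}'
python3 -m handwheel '{"translation":[[0,0,0],[0,0,0],[0,0,0],[0,0,0]],"delta_rot":[[0,0,0],[0,0,0],[0,0,0],[0,0,0]],"jaw":[-0.2,-0.1,0.1,0.3]}'
python3 -c "
from h import *
s=cam('side');save(s,'side13.png',crop=(280,370,170,247))
go((380,-125,160),13.8)
"
```

```text
t: 11.53
tool_pos: [378.1, -125.1, 20.8]
orientation: [[-0.231, 0.973, 0.0], [0.973, 0.231, -0.0], [-0.0, 0.0, -1.0]]
ft_force: [-0.1, -0.8, -0.1]
width: 0.35
t: 11.87
tool_pos: [377.9, -125.1, 20.4]
orientation: [[-0.231, 0.973, -0.001], [0.973, 0.231, 0.0], [0.0, -0.0, -1.0]]
ft_force: [-0.2, -0.8, -0.1]
width: 0.579
t 11.92 pos [ 378.  -125.1   20.5] yaw 13.3 F [ 0.6 -0.1 -0.6] w 0.625 j [ 23.  49. -19. 135. 102.  15. -78.]
translation [-0.0004  0.0019 -0.1395] rot [-0.  -0.  -0.5] rows>= 3.3
```

View pics/side13.png

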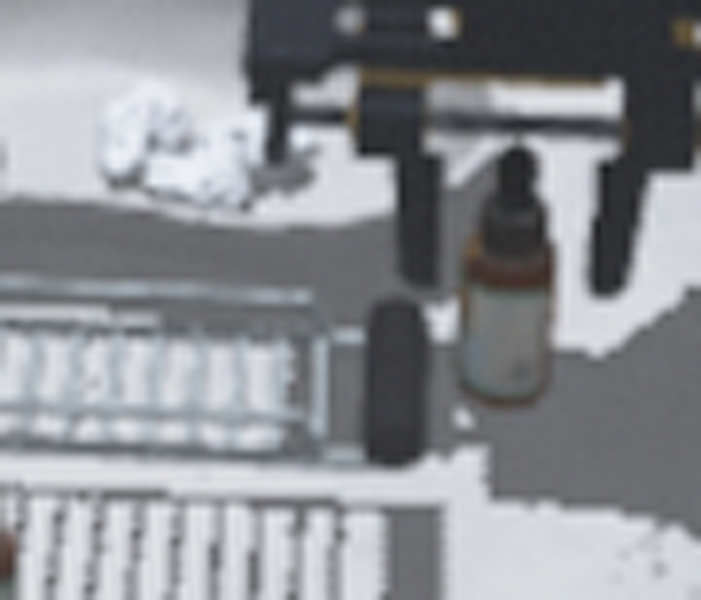

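Bottle_b now stands upright and free at about (379,-125). I'll raise the gripper and go to the knob.

```bash

python3 -m handwheel '{"translation":[[0,0,0],[0,0,-0.01],[0,0,-0.035],[0,0,-0.07],[0,0,-0.105],[0,0,-0.14],[0,0,-0.165],[0,0,-0.165]],"delta_rot":[[0,0,0],[0,0,0],[0,0,0],[0,0,0],[0,0,0],[0,0,0],[0,0,0],[0,0,0]],"jaw":[0.4,0.6,0.6,0.4,0.4,0.4,0.4,0.4]}'
python3 -c "
from h import *
go((610,33,185),-76.2)
"
```

```text
t: 12.58
tool_pos: [376.9, -124.9, 181.4]
orientation: [[-0.231, 0.973, -0.004], [0.973, 0.231, 0.002], [0.003, -0.003, -1.0]]
ft_force: [1.3, -1.1, -0.2]
width: 0.702
t 12.58 pos [ 376.9 -124.9  181.4] yaw 13.4 F [ 1.3 -1.1 -0.2] w 0.702 j [ 39.  31. -42. 128.  38.  34. -17.]
translation [ 0.0998  0.2632 -0.0041] rot [-0.3  0.  89.6] rows>= 12.5
```

```bash

python3 -m handwheel '{"translation":[[0.006,0.016,0],[0.0125,0.033,0],[0.019,0.049,0],[0.025,0.066,0],[0.031,0.082,0],[0.0375,0.099,0],[0.044,0.115,0],[0.05,0.132,0]],"delta_rot":[[0,0,5.6],[0,0,11.2],[0,0,16.8],[0,0,22.4],[0,0,28],[0,0,33.6],[0,0,39.2],[0,0,44.8]],"jaw":[0.3,0.3,0.3,0.3,0.3,0.3,0.3,0.3]}'
python3 -c "
from h import *
go((610,33,185),-76.2)
"
```

```text
t: 13.25
tool_pos: [495.3, -45.8, 180.3]
orientation: [[0.526, 0.851, -0.001], [0.851, -0.526, -0.0], [-0.001, -0.001, -1.0]]
ft_force: [-0.2, -0.5, 0.4]
width: 0.649
t 13.25 pos [495.3 -45.8 180.3] yaw -31.7 F [-0.2 -0.5  0.4] w 0.649 j [ 18.  35. -28. 113.  25.  39. -58.]
translation [ 0.1274  0.0561 -0.0049] rot [-0.   0.1 44.5] rows>= 6.2
```

```bash

python3 -m handwheel '{"translation":[[0.018,0.008,0],[0.036,0.016,0],[0.054,0.024,0],[0.073,0.032,0],[0.091,0.04,0],[0.109,0.048,0],[0.127,0.056,0],[0.127,0.056,0]],"delta_rot":[[0,0,6.4],[0,0,12.8],[0,0,19.2],[0,0,25.6],[0,0,32],[0,0,38.4],[0,0,44.5],[0,0,44.5]],"jaw":[0.3,0.3,0.3,0.3,0.3,0.3,0.3,0.3]}'
python3 -m handwheel '{"translation":[[0,0,0.01],[0,0,0.02],[0,0,0.02]],"delta_rot":[[0,0,0],[0,0,0],[0,0,0]],"jaw":[0.3,0.3,0.3]}'
python3 -c "
from h import *
s=cam('side');save(s,'side14.png',crop=(190,300,130,230));c=cam('top');save(c,'top14.png',crop=(190,340,80,192))
go((610,33,76),-76.2)
p=np.array(manip.sense()['tool_pos']);R=manip.sense()['orientation']
for d in(-36,36): print(proj(s,p+R[:,1]*d+[0,0,19]))
"
```

```text
t: 13.92
tool_pos: [611.9, 36.6, 180.3]
orientation: [[0.97, 0.243, 0.003], [0.243, -0.97, 0.003], [0.003, -0.002, -1.0]]
ft_force: [0.7, 0.2, -0.1]
width: 0.65
t: 14.17
tool_pos: [606.2, 31.1, 157.6]
orientation: [[0.97, 0.243, -0.006], [0.243, -0.97, -0.002], [-0.007, 0.0, -1.0]]
ft_force: [0.4, -0.3, 0.1]
width: 0.652
t 14.27 pos [607.7  31.5 159.4] yaw -76.0 F [-0.5 -0.4 -0.7] w 0.653 j [  1.  42. -14.  95.  13.  44. -96.]
translation [ 0.0028 -0.0009  0.0834] rot [0.  0.2 0.2] rows>= 2.0
[238.63096743 188.41437415]
[243.37423398 172.44563427]
```

View pics/side14.png

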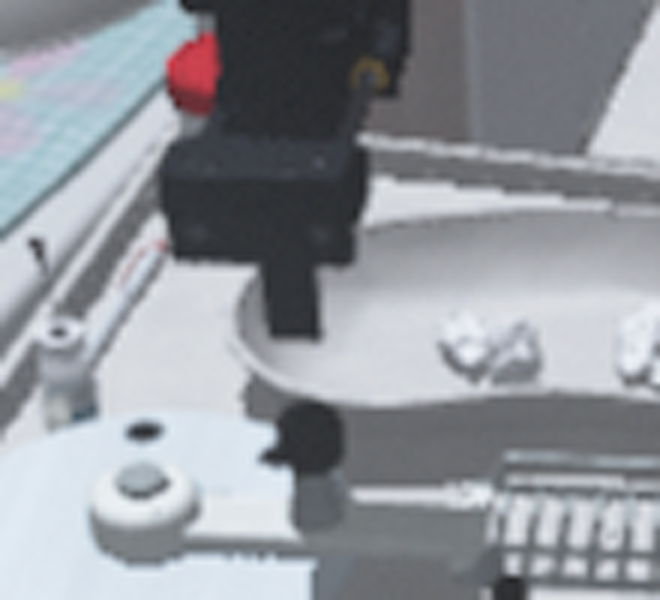

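View pics/top14.png

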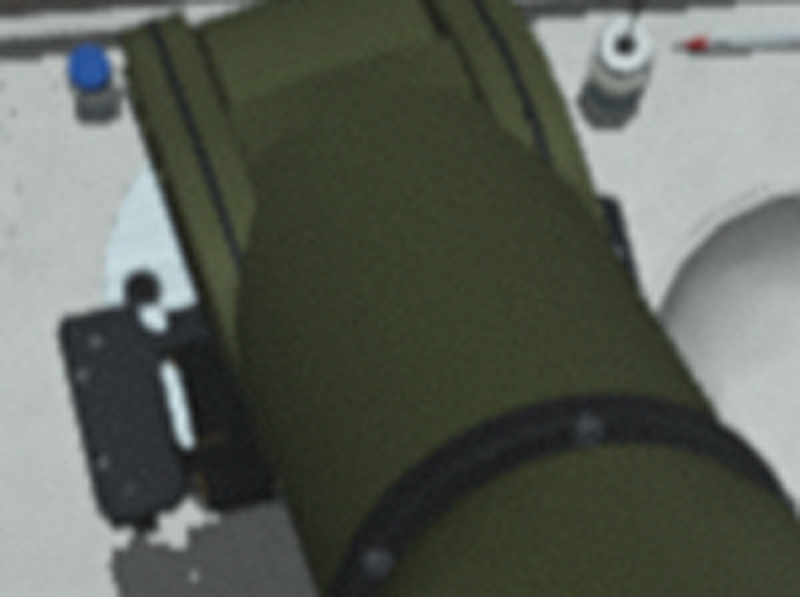

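```bash

python3 -m handwheel '{"translation":[[0.003,-0.001,0.01],[0.003,-0.001,0.025],[0.003,-0.001,0.045],[0.003,-0.001,0.06],[0.003,-0.001,0.072],[0.003,-0.001,0.08],[0.003,-0.001,0.08],[0.003,-0.001,0.08]],"delta_rot":[[0,0,0],[0,0,0],[0,0,0],[0,0,0],[0,0,0],[0,0,0],[0,0,0],[0,0,0]],"jaw":[0.3,0.3,0.3,0.3,0.3,0.3,0.3,0.3]}'
python3 -c "
from h import *
s=cam('side');save(s,'side15.png',crop=(190,300,130,230))
go((610,33,76),-76.2)
"
```

```text
t: 14.93
tool_pos: [612.1, 34.5, 80.4]
orientation: [[0.97, 0.243, 0.0], [0.243, -0.97, -0.0], [0.0, 0.0, -1.0]]
ft_force: [0.6, 0.5, -0.1]
width: 0.649
t 14.98 pos [612.6  34.6  81. ] yaw -75.9 F [-0.2 -0.5 -0.7] w 0.652 j [ -1.  49. -12.  98.  16.  35. -98.]
translation [-0.0029  0.0009  0.005 ] rot [ 0.  -0.1  0.3] rows>= 0.1
```

View pics/side15.png

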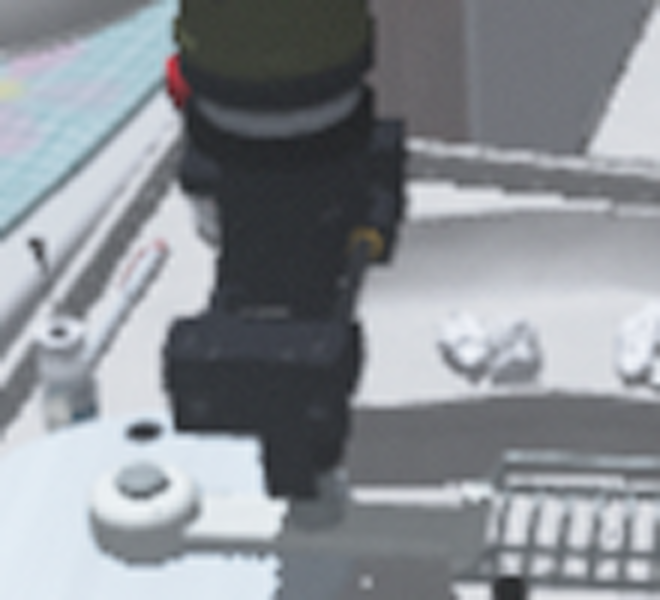

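```bash

python3 -c "
from h import *
s=cam('side')
p=np.array(manip.sense()['tool_pos']);R=manip.sense()['orientation']
for d in(-28.5,-46): 
  for z in(80,90,95,100,105): print(d,z,proj(s,np.r_[(p+R[:,1]*d)[:2],z]))
print('seen 238.8 212.5 ; knob',proj(s,(610,33,112)))
"
```

```text
-28.5 80 [239.46914125 219.77945172]
-28.5 90 [239.1980383  216.58977666]
-28.5 95 [239.0615069  214.98340971]
-28.5 100 [238.9243159  213.36928224]
-28.5 105 [238.78646051 211.74733785]
-46 80 [238.32075194 224.04080226]
-46 90 [238.04097263 220.83546909]
-46 95 [237.90006012 219.22108403]
-46 100 [237.75845905 217.59881031]
-46 105 [237.61616435 215.96858996]
seen 238.8 212.5 ; knob [241.73710277 202.65834984]
```

```bash

python3 -m handwheel '{"translation":[[-0.001,0.001,0.003],[-0.002,0.001,0.006],[-0.003,0.001,0.009],[-0.003,0.001,0.009]],"delta_rot":[[0,0,0],[0,0,0],[0,0,0],[0,0,0]],"jaw":[0.3,0.3,0.3,0.3]}'
python3 -m handwheel '{"translation":[[0,0,0],[0,0,0],[0,0,0],[0,0,0],[0,0,0],[0,0,0],[0,0,0]],"delta_rot":[[0,0,0],[0,0,0],[0,0,0],[0,0,0],[0,0,0],[0,0,0],[0,0,0]],"jaw":[-1,-1,-1,-1,-1,-1,-1]}'
python3 -c "
from h import *
s=cam('side');save(s,'side16.png',crop=(190,300,130,230))
go((610,33,76),-76.2)
"
```

```text
t: 15.37
tool_pos: [608.6, 32.6, 71.0]
orientation: [[0.97, 0.243, -0.001], [0.243, -0.97, -0.0], [-0.001, 0.0, -1.0]]
ft_force: [-0.2, 0.2, 0.6]
width: 0.653
t: 15.95
tool_pos: [609.5, 32.8, 71.6]
orientation: [[0.97, 0.243, 0.0], [0.243, -0.97, -0.0], [0.0, 0.0, -1.0]]
ft_force: [0.5, 0.2, 0.1]
width: 0.288
t 16.0 pos [609.5  32.8  71.6] yaw -76.0 F [ 0.  -1.1  0.3] w 0.286 j [ -1.  49. -12.  98.  16.  34. -98.]
translation [ 0.0005 -0.0001 -0.0044] rot [ 0.  -0.   0.2] rows>= 0.1
```

View pics/side16.png

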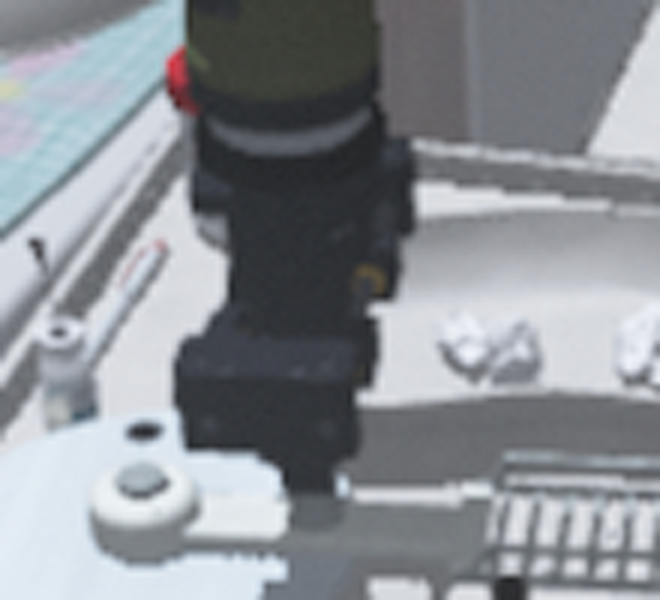

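```bash

python3 -m handwheel '{"translation":[[0,0,-0.002],[0,0,-0.004],[0,0,-0.006],[0,0,-0.006]],"delta_rot":[[0,0,0],[0,0,0],[0,0,0],[0,0,0]],"jaw":[-1,-1,-1,-1]}'

```

```text
t: 16.33
tool_pos: [609.4, 32.7, 77.3]
orientation: [[0.97, 0.243, -0.0], [0.243, -0.97, -0.0], [-0.0, 0.0, -1.0]]
ft_force: [2.2, 0.3, -8.4]
width: 0.29
```

The spring force (8.4 N) matches a 6 mm lift, so the knob is held. I'll lift it clear.

```bash

python3 -m handwheel '{"translation":[[0,0,-0.002],[0,0,-0.004],[0,0,-0.006],[0,0,-0.008],[0,0,-0.0085],[0,0,-0.0085]],"delta_rot":[[0,0,0],[0,0,0],[0,0,0],[0,0,0],[0,0,0],[0,0,0]],"jaw":[-1,-1,-1,-1,-1,-1]}'
python3 - <<'E'
from h import *
pv=np.array([682.87,50.92]);th=.2401
s=manip.sense();R=np.array(s["orientation"]);p=np.array(s["tool_pos"]);r=p[:2]-pv
print(p.round(1),np.linalg.norm(r),np.array(s["ft_force"]).round(1),s["width"])
q0=np.arctan2(-r[1],-r[0])-th;print("q now",q0)
for q in (.1,.2,.3,.4,.5,.6,.7,.8,.9):
    a=th+q;P=np.r_[pv-75*np.array([np.cos(a),np.sin(a)]),p[2]]
    print(q,(R.T@(P-p)/1000).round(4),"rz",-np.degrees(q).round(1))
E
```

```text
t: 16.83
tool_pos: [609.4, 32.8, 86.0]
orientation: [[0.97, 0.243, 0.0], [0.243, -0.97, -0.0], [0.0, 0.0, -1.0]]
ft_force: [3.8, 0.0, -10.3]
width: 0.289
[609.4  32.8  86. ] 75.72220486359502 [  3.8   0.  -10.3] 0.2894424385287693
q now 0.002128012353063702
0.1 [0.0011 0.0073 0.    ] rz -5.7
0.2 [0.0021 0.0148 0.    ] rz -11.5
0.3 [0.004 0.022 0.   ] rz -17.2
0.4 [0.0065 0.0291 0.    ] rz -22.9
0.5 [0.0097 0.0358 0.    ] rz -28.6
0.6 [0.0136 0.0423 0.    ] rz -34.4
0.7 [0.0181 0.0482 0.    ] rz -40.1
0.8 [0.0232 0.0538 0.    ] rz -45.8
0.9 [0.0288 0.0587 0.    ] rz -51.6
```

```bash

python3 -m handwheel '{"translation":[[0.001,0.0036,0],[0.0011,0.0073,0],[0.0016,0.011,0],[0.0021,0.0148,0],[0.003,0.0184,0],[0.004,0.022,0],[0.0052,0.0256,0],[0.0065,0.0291,0]],"delta_rot":[[0,0,-2.9],[0,0,-5.7],[0,0,-8.6],[0,0,-11.5],[0,0,-14.3],[0,0,-17.2],[0,0,-20.1],[0,0,-22.9]],"jaw":[-1,-1,-1,-1,-1,-1,-1,-1]}'
cat > q.py <<'E'
from h import *
import sys
pv=np.array([682.87,50.92]);th=.2401
s=manip.sense();R=np.array(s["orientation"]);p=np.array(s["tool_pos"]);r=p[:2]-pv
print(round(float(s["t"]),2),p.round(1),"r",np.linalg.norm(r).round(1),np.array(s["ft_force"]).round(1),round(float(s["width"]),3),np.array(s["joint_pos"]).round(0))
q0=np.arctan2(-r[1],-r[0])-th;yaw=np.degrees(np.arctan2(R[1,1],R[0,1]));print("q now",q0.round(3),"yaw",yaw.round(1),"yaw q",(np.radians(yaw+90)-th).round(3))
for q in map(float,sys.argv[1:]):
    a=th+q;P=np.r_[pv-75*np.array([np.cos(a),np.sin(a)]),p[2]]
    print(q,(R.T@(P-p)/1000).round(4),"rz",-(np.degrees(q+th)-90-yaw).round(1))
E
python3 q.py .45 .5 .55 .6 .65 .7 .75 .8
```

```text
t: 17.5
tool_pos: [622.0, 5.5, 85.6]
orientation: [[0.798, 0.602, -0.002], [0.602, -0.798, -0.001], [-0.002, -0.0, -1.0]]
ft_force: [1.8, -0.2, -11.2]
width: 0.284
17.5 [622.    5.5  85.6] r 76.0 [  1.8  -0.2 -11.2] 0.284 [  6.  49. -19.  96.  23.  39. -78.]
q now 0.401 yaw -53.0 yaw q 0.406
0.45 [ 0.0011  0.0037 -0.    ] rz -2.5
0.5 [ 0.0013  0.0074 -0.    ] rz -5.4
0.55 [ 0.0018  0.0111 -0.    ] rz -8.2
0.6 [ 0.0024  0.0148 -0.    ] rz -11.1
0.65 [ 0.0032  0.0185 -0.    ] rz -14.0
0.7 [ 0.0042  0.0221 -0.    ] rz -16.8
0.75 [ 0.0054  0.0257 -0.    ] rz -19.7
0.8 [ 0.0067  0.0292 -0.    ] rz -22.6
```

```bash

python3 -m handwheel '{"translation":[[0.0008,0.0037,0],[0.0013,0.0074,0],[0.0018,0.0111,0],[0.0024,0.0148,0],[0.0032,0.0185,0],[0.0042,0.0221,0],[0.0054,0.0257,0],[0.0067,0.0292,0]],"delta_rot":[[0,0,-2.5],[0,0,-5.4],[0,0,-8.2],[0,0,-11.1],[0,0,-14],[0,0,-16.8],[0,0,-19.7],[0,0,-22.6]],"jaw":[-1,-1,-1,-1,-1,-1,-1,-1]}'
python3 q.py .83 .86 .88 .9
```

```text
t: 18.17
tool_pos: [644.1, -14.8, 85.2]
orientation: [[0.506, 0.863, -0.004], [0.863, -0.506, -0.002], [-0.004, -0.002, -1.0]]
ft_force: [2.0, -1.0, -10.0]
width: 0.291
18.17 [644.1 -14.8  85.2] r 76.3 [  2.  -1. -10.] 0.291 [ 11.  52. -26.  91.  29.  44. -58.]
q now 0.797 yaw -30.4 yaw q 0.801
0.83 [ 0.0014  0.0025 -0.    ] rz -1.7
0.86 [ 0.0015  0.0047 -0.    ] rz -3.4
0.88 [ 0.0016  0.0062 -0.    ] rz -4.6
0.9 [ 0.0017  0.0077 -0.    ] rz -5.7
```

```bash

python3 -m handwheel '{"translation":[[0.0004,0.0025,0],[0.0006,0.0047,0],[0.0008,0.0062,0],[0.001,0.0077,0],[0.001,0.0077,0],[0.001,0.0077,0]],"delta_rot":[[0,0,-1.7],[0,0,-3.4],[0,0,-4.6],[0,0,-5.7],[0,0,-5.7],[0,0,-5.7]],"jaw":[-1,-1,-1,-1,-1,-1]}'
python3 q.py .9
python3 -c "
from h import *
save(cam('side'),'side17.png');save(cam('top'),'top17.png')"
```

```text
t: 18.67
tool_pos: [651.3, -18.5, 85.3]
orientation: [[0.42, 0.908, -0.003], [0.908, -0.42, -0.003], [-0.004, -0.002, -1.0]]
ft_force: [-0.9, -5.3, -10.7]
width: 0.294
18.67 [651.3 -18.5  85.3] r 76.3 [ -0.9  -5.3 -10.7] 0.294 [ 12.  52. -27.  90.  31.  46. -53.]
q now 0.904 yaw -24.8 yaw q 0.897
0.9 [ 0.0013 -0.0003 -0.    ] rz -0.2
```

View pics/side17.png

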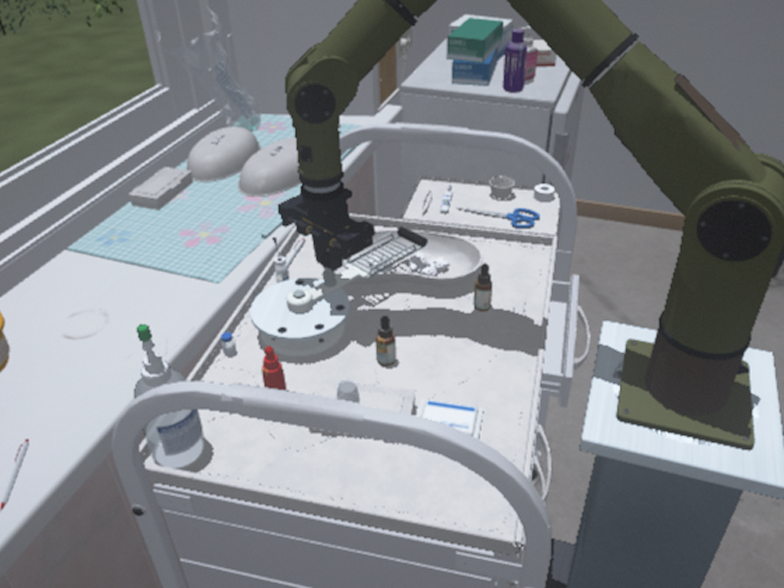

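View pics/top17.png

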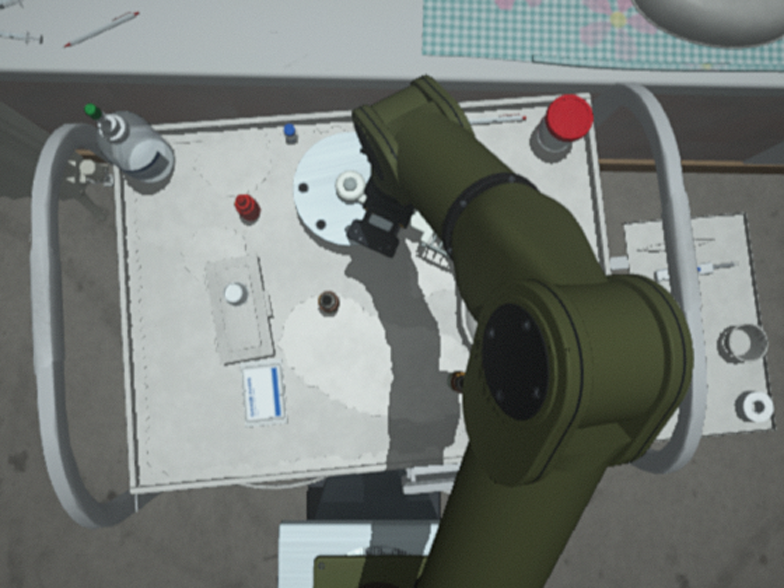

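The rest is over the dish and both bottles are standing. I'll relax the small side load, then release the knob.

```bash

python3 -m handwheel '{"translation":[[0.0007,-0.0003,0],[0.0007,-0.0003,0],[0.0007,-0.0003,0],[0.0007,-0.0003,0],[0.0007,-0.0003,0],[0.0007,-0.0003,0]],"delta_rot":[[0,0,0],[0,0,0],[0,0,0],[0,0,0],[0,0,0],[0,0,0]],"jaw":[-1,-1,-0.2,-0.2,-0.2,-0.2]}'
python3 q.py .9
python3 -c "
from h import *
save(cam('side'),'side18.png',crop=(190,300,130,230))"
```

```text
t: 19.27
tool_pos: [654.2, -13.4, 87.6]
orientation: [[0.417, 0.909, 0.003], [0.909, -0.417, 0.002], [0.003, 0.002, -1.0]]
ft_force: [-0.1, 0.1, -0.4]
width: 0.4
19.27 [654.2 -13.4  87.6] r 70.4 [-0.1  0.1 -0.4] 0.4 [ 11.  52. -27.  90.  31.  45. -53.]
q now 0.911 yaw -24.7 yaw q 0.9
0.9 [-0.0046 -0.0008 -0.    ] rz 0.0
```

View pics/side18.png

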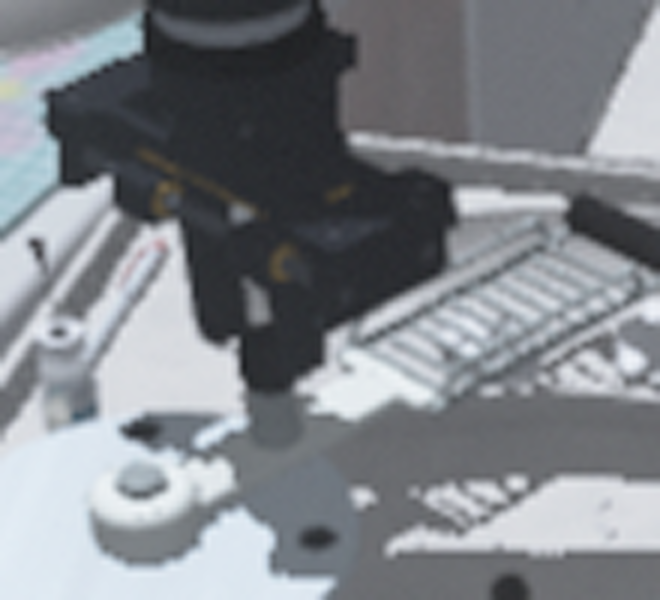

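```bash

python3 -m handwheel '{"translation":[[0,0,0],[0,0,0],[0,0,0],[0,0,-0.02],[0,0,-0.05],[0,0,-0.08],[0,0,-0.08]],"delta_rot":[[0,0,0],[0,0,0],[0,0,0],[0,0,0],[0,0,0],[0,0,0],[0,0,0]],"jaw":[0.3,0.3,0.3,0.3,0.3,0.3,0.3]}'
python3 q.py .9
python3 - <<'E'
from h import *
s=cam('side')
save(s,'side19.png',crop=(210,290,160,220))
for q in(.88,.9,.92):
  a=.2401+q
  for l in(0,12): print(q,l,[proj(s,(682.87-75*np.cos(a),50.92-75*np.sin(a),z+l)).round(1) for z in(99,112,125)])
E
```

```text
t: 19.9
tool_pos: [656.8, -14.3, 172.1]
orientation: [[0.419, 0.908, 0.011], [0.908, -0.419, 0.002], [0.006, 0.009, -1.0]]
ft_force: [0.8, 0.4, 0.5]
width: 0.649
19.9 [656.8 -14.3 172.1] r 70.2 [0.8 0.4 0.5] 0.649 [ 13.  47. -30.  86.  27.  54. -50.]
q now 0.95 yaw -24.8 yaw q 0.898
0.9 [-0.0048 -0.0035 -0.0001] rz -0.1
0.88 0 [array([235.4, 193.6]), array([235.1, 189.5]), array([234.7, 185.3])]
0.88 12 [array([235.1, 189.8]), array([234.7, 185.6]), array([234.4, 181.4])]
0.9 0 [array([235. , 193.4]), array([234.7, 189.3]), array([234.3, 185.1])]
0.9 12 [array([234.7, 189.6]), array([234.3, 185.4]), array([234. , 181.2])]
0.92 0 [array([234.7, 193.2]), array([234.3, 189. ]), array([233.9, 184.9])]
0.92 12 [array([234.3, 189.4]), array([234. , 185.2]), array([233.6, 181. ])]
```

View pics/side19.png

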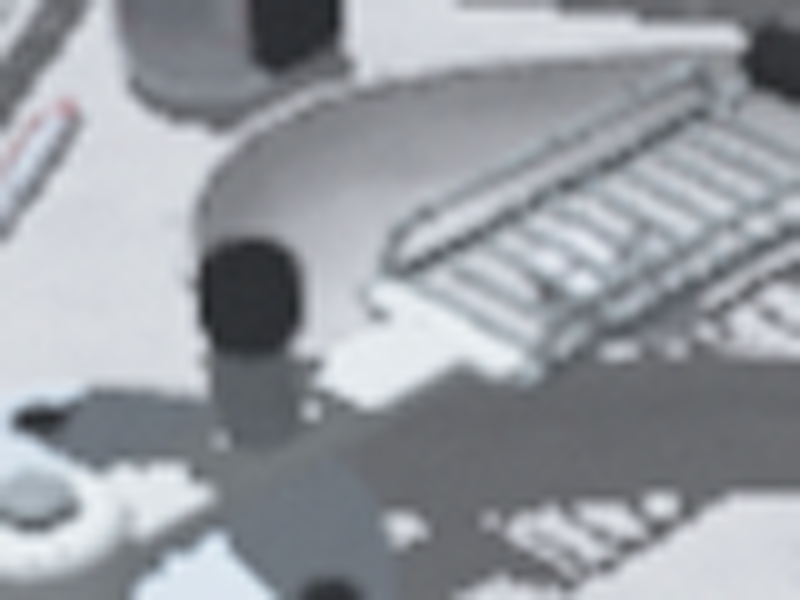

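The knob centre at side px (235,189.7) matches the prediction for lift 0 at q≈0.9 (189.3, against 185.4 if lifted). The pin is home. I'll retreat upward and sideways for a clear last look.

```bash

python3 -m handwheel '{"translation":[[0,0,-0.03],[0,0,-0.06],[0,0,-0.1],[0,0,-0.14],[0,0,-0.14]],"delta_rot":[[0,0,0],[0,0,0],[0,0,0],[0,0,0],[0,0,0]],"jaw":[0.3,0.3,0.3,0.3,0.3]}'
python3 -m handwheel '{"translation":[[-0.034,-0.006,0],[-0.074,-0.014,0],[-0.114,-0.022,0],[-0.154,-0.03,0],[-0.194,-0.038,0],[-0.234,-0.045,0],[-0.274,-0.052,0],[-0.31,-0.06,0]],"delta_rot":[[0,0,0],[0,0,0],[0,0,0],[0,0,0],[0,0,0],[0,0,0],[0,0,0],[0,0,0]],"jaw":[0.3,0.3,0.3,0.3,0.3,0.3,0.3,0.3]}'
python3 -m handwheel '{"translation":[[-0.034,-0.006,0],[-0.074,-0.014,0],[-0.11,-0.02,0],[-0.15,-0.02,0],[-0.15,-0.02,0],[-0.15,-0.02,0],[-0.15,-0.02,0]],"delta_rot":[[0,0,0],[0,0,0],[0,0,0],[0,0,0],[0,0,0],[0,0,0],[0,0,0]],"jaw":[0.3,0.3,0.3,0.3,0.3,0.3,0.3]}'
python3 -c "
from h import *
save(cam('side'),'side20.png');save(cam('top'),'top20.png')"
```

```text
t: 20.37
tool_pos: [656.7, -14.1, 313.5]
orientation: [[0.419, 0.908, 0.013], [0.908, -0.419, 0.002], [0.007, 0.011, -1.0]]
ft_force: [1.3, 1.3, 0.8]
width: 0.65
t: 21.03
tool_pos: [466.2, -274.1, 304.8]
orientation: [[0.42, 0.908, -0.002], [0.908, -0.42, -0.0], [-0.001, -0.002, -1.0]]
ft_force: [0.3, -1.7, 1.0]
width: 0.648
t: 21.62
tool_pos: [387.6, -398.9, 305.1]
orientation: [[0.419, 0.908, -0.0], [0.908, -0.419, 0.002], [0.001, -0.001, -1.0]]
ft_force: [0.3, 0.6, 0.1]
width: 0.65
```

View pics/side20.png

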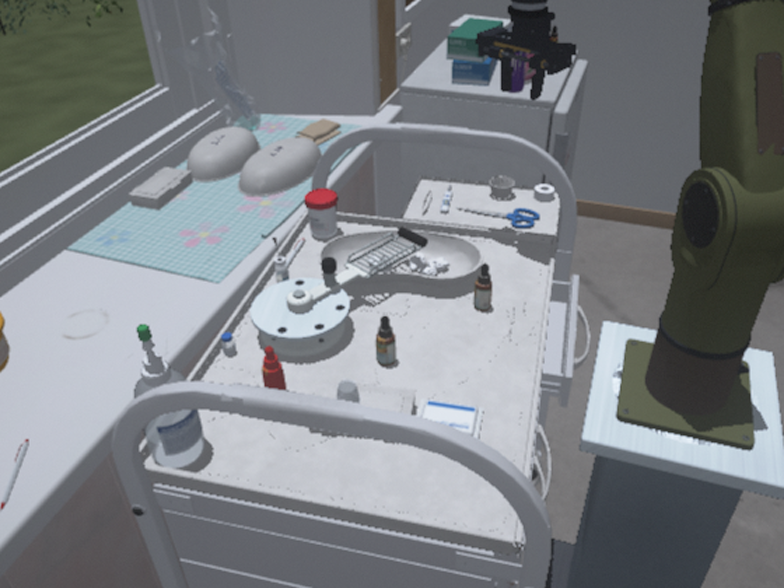

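View pics/top20.png

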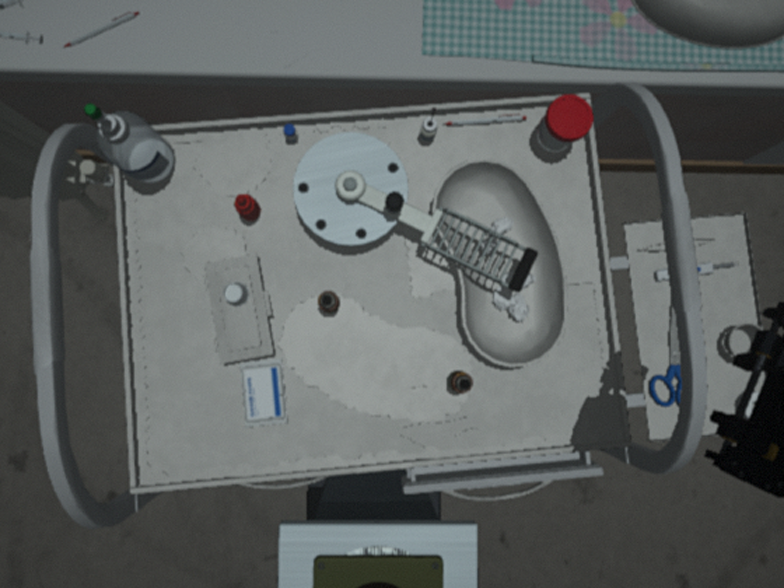

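```bash
python3 - <<'E'
from h import *
cs={n:cam(n) for n in("top","side")}
def dark(c,box):
    u0,u1,v0,v1=box;g=cv2.cvtColor(c["color"],cv2.COLOR_RGB2GRAY)[v0:v1,u0:u1].astype(float)
    m=(g<60).astype(np.uint8);n,l,st,ce=cv2.connectedComponentsWithStats(m);i=1+np.argmax(st[1:,4]);return ce[i]+[u0,v0],st[i]
t,st=dark(cs["top"],(270,295,132,156));s,ss=dark(cs["side"],(225,248,180,199))
P,e=tri(cs["top"],t,cs["side"],s);print(t,st,s,ss,P.round(1),e)
q=np.arctan2(50.92-P[1],682.87-P[0])-.2401;print("q",q,"r",np.hypot(50.92-P[1],682.87-P[0]))
a=.2401+.9
for l in(0,4,12): print(l,[proj(cs["top"],(682.87-75*np.cos(a),50.92-75*np.sin(a),z+l)).round(1) for z in(112,125)],proj(cs["side"],(682.87-75*np.cos(a),50.92-75*np.sin(a),112+l)).round(1))
save(cs["side"],"side21.png",crop=(200,320,150,240))
E
```

```text
[281.08108108 144.81756757] [  6   5  12  16 148] [234.34482759 189.32183908] [ 5  4 10 11 87] [649.5 -15.7 112.8] 4.121549407137456
q 0.8669268450797885 r 74.49432858815979
0 [array([281.5, 143. ]), array([281.7, 141.7])] [234.7 189.3]
4 [array([281.6, 142.6]), array([281.8, 141.3])] [234.6 188. ]
12 [array([281.7, 141.8]), array([282. , 140.5])] [234.3 185.4]
```

View pics/side21.png

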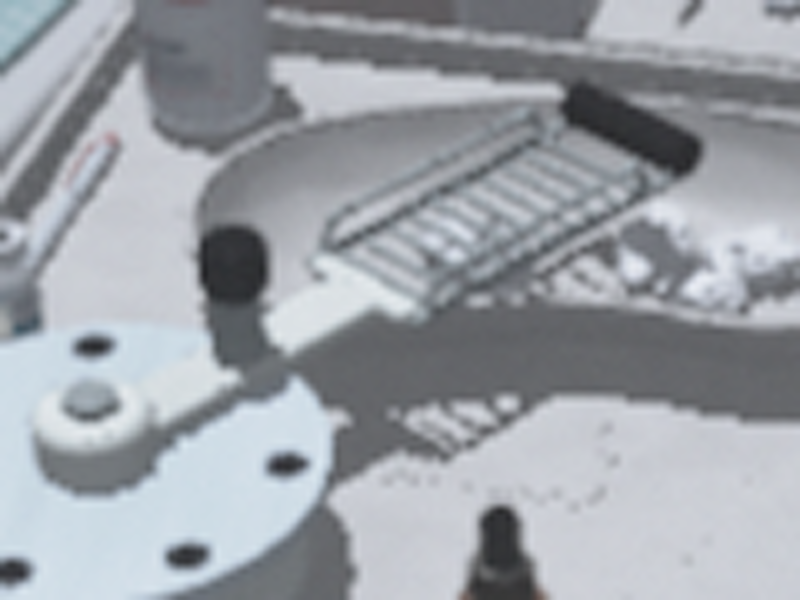

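```bash
python3 -c "
from plant import manip
print(manip.close_job(), manip.sense()['t'])"
```

```text
the job is handed in; nothing more can be done
the job is handed in; nothing more can be done
```

The job is handed in at about t = 22 s. The bottle is moved and the rest stands over the kidney dish with its pin home.

**What I did:** I moved the brown bottle on the right (bottle_b) from about (535, −58) to a free spot at about (379, −125), outside the rest's sweep. Then I lifted the plunger about 14 mm, swung the rest to the +0.9 rad hole and released the knob, so the spring drove the pin in.

**Last checks:**
- **Bottle:** it stands upright at its new spot, and the rest touches no bottle.
- **Pin:** the side camera puts the knob centre at row 189.3. The prediction is 189.3 with the pin home and 185.4 with it lifted clear.
- **Everything else:** the dish, the box with its cup, the gauze, the other brown bottle (bottle_a) and the red look-alike show no visible movement. I judged this by eye.

**What disagreed or went wrong:**
- **Fingertip height:** the tips looked about 20 mm higher in the pictures than the reported TCP. My first grip therefore closed on the bottle's cap and rocked it slightly, so I opened, went lower and gripped the body.
- **Rest angle:** the two-camera estimate gave q about 0.87, with rays 4 mm apart. I trust it less because the dark patch in the top view probably included the sleeve's shadow. The same fit gave a knob height of 112.8 mm, against 112 mm with the pin home.
- **Release:** the tool sprang about 5 mm inward when I opened the jaws on the knob. The measured force was then near zero.

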